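Gauge the rail bars into the hopper and latch its gate

ROBOT

A 7-joint arm with a two-finger parallel gripper is mounted at the origin on the work surface. World frame = base frame: x ahead of the robot, y to its left, z up, the work surface at z = 0. Lengths are in m, angles in rad, forces in N, time in s.
With the tool pointing down it reaches from about 0.425 to 0.875 m from the base axis. Payload 9.9 kg.
Tool frame: the origin (TCP) lies midway between the tips of the shut fingers; the grasp point (between the pads) lies 19 mm behind it (ctrl.tcp_to_grasp is the distance from the TCP to the grasp point, in m); z points along the fingers, y is the line along which they close (so a half turn about z gives the same grasp; the last joint's range is limited). The gripper opens to 85 mm and grips with 20 to 120 N. Pads are 22 mm wide; open, the fingers measure 114 mm over their backs; the gripper's body (76 mm by 85 mm) begins 54 mm behind the grasp point. The pads swing forward as they close: fully open they stand 13 mm farther back than shut.
Start: joints at [1.073, 0.576, 0.025, 1.437, -0.015, 1.129, -0.057], TCP at [0.271, -0.618, 0.231] pointing down, gripper open.
Joint ranges: [-2.76, 2.76], [-0.34, 2.15], [-1.52, 1.57], [0.19, 2.46], [-1.09, 4.23], [0.17, 1.99], [-2.82, 2.82]. Speed limits (rad/s): [2.22, 2.22, 3.01, 3.01, 3.14, 3.14, 3.14].

INTERFACE

Orientations are given as a rotation vector (axis times angle).
In Python, from bench import ctrl gives the robot as it stands.
- The arm moves only by the tool arm_command, never from a script. Its argument "deltas" is a list of rows, each an object with "offset": the shift along the world's x, y, z scaled (see below), a list of three; "rot": the turn, a rotation vector about the world's x, y, z scaled (see below), a list of three. A call has 1 to 20 rows; each row shifts and turns the commanded pose from where the row before left it; what a row does not reach is not made up. The controller multiplies each number of a shift by 0.3 m and each number of a turn by 60 degrees. A row lasts 1/10 s, in which the tool goes at most 50 mm and 8.59 degrees, less where a joint would pass 70% of its speed; a pose out of reach is approached as far as the arm can. A call with a number of a shift or a turn outside -1 to 1 is refused whole. A call with a gripper value outside its range is refused whole. "jaw" is the closure, from 0 (fully open) to 1 (shut), set as the call begins (left out, the last holds). The fingers move at their own pace and stop on an object; "newtons" is the grip in N (left out, the last holds). Time passes only in rows, so rows that do not move let the fingers close. It gives the time, the measured TCP pose, the force, the opening and the grip force at its end, in the units of the state.
- ctrl.state(): the state, without advancing time (a new reading comes with each control period).
- ctrl.camera(name): name is "scene" or "top" or "wrist"; returns a dict with "img" (480x640x3 uint8, red, green, blue), "depth" (480x640 float32, m along the optical axis (not along the pixel's ray), 0 where there is no reading), "mtx" (3x3 intrinsics, pixels), "pose" (4x4, takes a point from camera to world coordinates). Camera axes: x right, y down, z forward; pixel columns grow to the right and rows downward; lengths in m; the calibration is good to about 2 mm. The wrist camera is an equidistant fisheye: a pixel r from the principal point sees the ray r / f radians off the axis. A picture is of the moment at which its call begins.
- ctrl.hand_in(): hands the job in; it is judged then, once.
The state is a dict: "clock": time; "qpos": joint angles; "joint_velocities": joint speeds; "tau": joint torques, N m; "eef_pos": TCP position; "tool_rot": TCP orientation; "ft_force": force on the tool from outside, world axes, zero at the start; "wrist_torque": the same for the moment, N m; "gripper_width": finger opening in m; "grasp_force": force on a finger pad.
Only numpy, scipy, OpenCV 4.12 (cv2) and the standard library are available. Lean on these libraries where they do the work, as an engineer would, in place of code of your own. Each camera call takes 0.05 s, during which the arm holds its last target. There are 200 camera calls.

TASK

Sort all the loose square aluminium bars with the gauge slot in the hopper's top plate: bars that fit are dropped through the slot into the hopper, and bars too thick for it are laid in the grey reject tray. When every bar is sorted, push the hopper's sliding gate shut over the slot until the spring catch clicks in behind it. Leave the other things on the bench where they are.

Things in the scene. Friction and masses are not known exactly. Their poses are not given: they have to be found in the camera images.
- hopper: clear-sided hopper fixed to the bench, spans x -135 to 55, y -58 to 58 mm, top plate 170 mm up. Origin at bench height below the slot's middle; x is the way the gate slides shut (roughly away from the robot), y along the slot, z up. Rails 8 mm high run along the plate at |y| 52 to 58. The catch bracket stands at x -8 to 27, y 58 to 88 mm, up to 240 mm. Dropped bars slide inside towards -x
- slot (a point): middle of the gauge slot, at the upper face of the top plate (170 mm up), axes as the hopper's. The slot is 34 mm wide in x and 96 mm long in y, square-edged, the plate 8 mm thick, open into the hopper: a 30 mm bar lying along y drops through when let go, a 37 mm bar stays on top
- gate (a joint): gate travel, m: 0 wide open, 0.080 fully home over the slot at its stop; starts at 0 to 0.012. A 70 x 100 x 5 mm steel plate lying on the top plate; front edge 45 mm short of the slot's middle at 0. Drags with 5 N friction and stays where left; from about 0.055 its side pin lifts the spring catch (4 to 9 N more). Past 0.0765 the catch drops behind the pin and holds it shut
- gate_tab (a point): middle of the face to push on: the -x face of the upright black tab on the gate's rear edge (axes as the hopper's; moves with the gate). The tab is 60 mm wide in y, 10 mm thick in x, from 175 to 210 mm above the bench
- catch (a joint): lift of the spring catch, m: 0 = down (at rest, or clicked in behind the gate's pin), up to about 0.006 while the pin passes under its ramp
- catch_knob (a point): top of the small black knob on the catch, 233 mm above the bench; it rises and drops with the catch
- reject_tray: grey open reject tray fixed to the bench, 130 (x) x 190 (y) x 35 mm high, walls and floor 5 mm; origin under its centre. It is to the left or right of the hopper, near the robot; a closed black lens case of like size and 45 mm high stands on the other side
- bar1: a plain square aluminium bar, 90 mm long with a dark dot in each end; origin at its centre, x along its length. Its thickness (both ways) is either 30 mm or 37 mm: the names do not tell which, so feel or measure it. It starts lying flat on the bench; it may be absent
- bar2: a plain square aluminium bar, 90 mm long with a dark dot in each end; origin at its centre, x along its length. Its thickness (both ways) is either 30 mm or 37 mm: the names do not tell which, so feel or measure it. It starts lying flat on the bench; it may be absent
- bar3: a plain square aluminium bar, 90 mm long with a dark dot in each end; origin at its centre, x along its length. Its thickness (both ways) is either 30 mm or 37 mm: the names do not tell which, so feel or measure it. It starts lying flat on the bench; it may be absent
- bar4: a plain square aluminium bar, 90 mm long with a dark dot in each end; origin at its centre, x along its length. Its thickness (both ways) is either 30 mm or 37 mm: the names do not tell which, so feel or measure it. It starts lying flat on the bench; it may be absent
- bar5: a plain square aluminium bar, 90 mm long with a dark dot in each end; origin at its centre, x along its length. Its thickness (both ways) is either 30 mm or 37 mm: the names do not tell which, so feel or measure it. It starts lying flat on the bench; it may be absent
- bar6: a plain square aluminium bar, 90 mm long with a dark dot in each end; origin at its centre, x along its length. Its thickness (both ways) is either 30 mm or 37 mm: the names do not tell which, so feel or measure it. It starts lying flat on the bench; it may be absent
- bar7: a plain square aluminium bar, 90 mm long with a dark dot in each end; origin at its centre, x along its length. Its thickness (both ways) is either 30 mm or 37 mm: the names do not tell which, so feel or measure it. It starts lying flat on the bench; it may be absent
- objective: steel microscope objective, 38 mm across, 55 mm tall, origin under its centre; leave alone
- oil_jar: amber jar, 48 mm across, 60 mm tall, origin under its centre; leave alone
- post_stand: steel post on a 60 mm round foot, 75 mm tall, origin under its centre; leave alone
- petri_dish: white dish, 90 mm across, 16 mm tall, origin under its centre; leave alone
- weight_block: brass block 50 x 70 x 30 mm, origin under its centre; leave alone
- driver: screwdriver lying at the far side; leave alone
- lens_case: closed black lens case fixed to the bench, 120 x 180 x 45 mm, origin under its centre, on the side that the reject tray is not; leave alone
Things that resemble listed ones, but are neither listed nor needed, are in the scene too. Leave any blue or purple look-alike of the bar1 alone.

How it is judged:
By the outcome, as a careful person would: the job done as asked, in the order asked, and still so for the second after the job is handed in, with the robot touching nothing.
Of bar1, bar2, bar3, bar4, bar5, bar6, bar7 only 5 to 7 are there at a start; the rules pass over those that are not, and their reading is None.
At some moment in a run one of bar1, bar2, bar3, bar4, bar5, bar6, bar7 may be knocked a few centimetres aside while the robot is not near it.
Once in a run the grip may slacken for a moment while it holds something.
It also fails if it takes over 210 s, if anything falls off the work surface, if the arm or the gripper's body presses on something with over 40 N, if the wrist force passes 120 N, or if a joint passes its speed limit or range.

## Working session

There is one attempt and no reset: what is moved stays moved. The work goes in short steps, Python scripts to look and compute and a tool call to move; the robot and the scene stay as the last step left them, time stands still between calls to the robot, and variables do not carry over. Pictures are saved under pics/ and viewed, at most 14 in all, crops included, and the job is handed in when it is done.

Besides the shell and the picture viewer there is one more tool, called after "Call:" as name(argument=value, ...) on one line, values as JSON. arm_command: Moves the arm, as the interface text tells. Shifts and turns lie within -1 to 1; 1 stands for 0.3 m of shift or 60 degrees of turn. Its arguments: {"type":"object","properties":{"deltas":{"type":"array","items":{"type":"object","properties":{"offset":{"type":"array","items":{"type":"number","minimum":-1,"maximum":1}},"rot":{"type":"array","items":{"type":"number","minimum":-1,"maximum":1}}}}},"jaw":{"type":"number"},"newtons":{"type":"number"}},"required":["deltas"]}

```bash
ls; mkdir -p pics
python3 - <<'E'
from bench import ctrl
import cv2,numpy as np
for n in ("scene","top"):
    c=ctrl.camera(n); cv2.imwrite(f"pics/{n}0.png",c["img"][:,:,::-1]); np.savez(f"{n}0.npz",**c)
    print(n,c["mtx"].round(1).tolist(),c["pose"].round(3).tolist())
s=ctrl.state(); print({k:np.round(v,3).tolist() for k,v in s.items()}, ctrl.tcp_to_grasp)
E
```

```text
pics
scene [[555.2, 0.0, 318.0], [0.0, 555.2, 234.6], [0.0, 0.0, 1.0]] [[-0.584, 0.574, -0.574, 1.247], [0.811, 0.424, -0.402, 0.523], [0.012, -0.701, -0.713, 0.976], [0.0, 0.0, 0.0, 1.0]]
top [[567.7, 0.0, 310.8], [0.0, 567.7, 232.9], [0.0, 0.0, 1.0]] [[0.032, -0.975, 0.219, 0.24], [-0.999, -0.03, 0.013, 0.052], [-0.006, -0.219, -0.976, 1.591], [0.0, 0.0, 0.0, 1.0]]
{'clock': 0.1, 'qpos': [1.073, 0.576, 0.025, 1.438, -0.015, 1.129, -0.057], 'joint_velocities': [0.0, -0.002, -0.001, -0.002, -0.001, -0.002, -0.001], 'tau': [0.008, -76.73, 2.258, -28.661, 0.016, 0.009, -0.0], 'eef_pos': [0.271, -0.618, 0.231], 'tool_rot': [-3.073, -0.645, 0.001], 'ft_force': [0.423, -0.427, 0.621], 'wrist_torque': [-0.015, 0.009, 0.036], 'grasp_force': 0.0, 'gripper_width': 0.085} 0.0187
```

View pics/scene0.png

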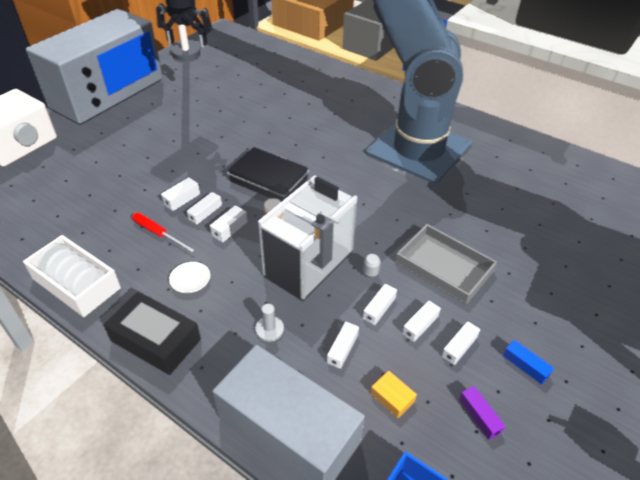

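View pics/top0.png

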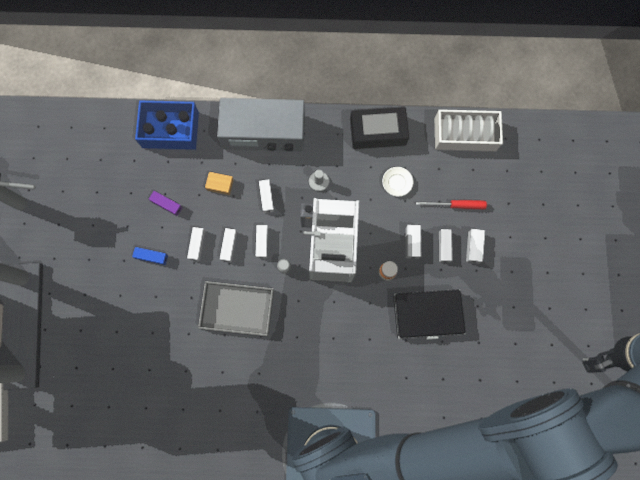

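Seven white bars. In the top view they are at (266,195), (196,243), (228,245), (262,240), (414,240), (446,245) and (476,246). Things that could be mistaken for them: blue bar (150,256), purple bar (165,203), brass block (219,183), and the white rack (468,130). The tray is on the left at (236,309), the lens case on the right at (430,314), and the hopper at (335,240).

```bash
cat > h.py <<'E'
import numpy as np,cv2
def world(c):
    v,u=np.mgrid[:480,:640]; d=c["depth"]; K=c["mtx"]
    P=np.stack([(u-K[0,2])/K[0,0]*d,(v-K[1,2])/K[1,1]*d,d],-1)
    W=P@c["pose"][:3,:3].T+c["pose"][:3,3]; W[d==0]=np.nan; return W
def ray(c,uv,z):
    K=c["mtx"]; r=c["pose"][:3,:3]@np.array([(uv[0]-K[0,2])/K[0,0],(uv[1]-K[1,2])/K[1,1],1]); o=c["pose"][:3,3]
    return o+r*(z-o[2])/r[2]
def proj(c,p):
    q=np.linalg.inv(c["pose"])@np.append(p,1); q=c["mtx"]@(q[:3]/q[2]); return q[:2]
def bars(c,zlo=.018,zhi=.05,top=None):
    """white top faces -> x,y,yaw(deg),z,len,wid"""
    W=world(c); hsv=cv2.cvtColor(c["img"],cv2.COLOR_RGB2HSV)
    with np.errstate(invalid='ignore'):
        m=((hsv[...,1]<40)&(hsv[...,2]>170)&(W[...,2]>zlo)&(W[...,2]<zhi)&(W[...,0]>.3)).astype(np.uint8)
    n,l,s,ce=cv2.connectedComponentsWithStats(m,connectivity=4); out=[]
    for i in range(1,n):
        if s[i,4]<80: continue
        p=W[l==i]; z=np.median(p[:,2]); p=p[abs(p[:,2]-z)<.006]
        uv=np.argwhere(l==i)[:,::-1].astype(np.float32)
        (cx,cy),(a,b),t=cv2.minAreaRect((p[:,:2]*1000).astype(np.float32))
        if a<b: a,b,t=b,a,t+90
        out.append((cx,cy,(t+90)%180-90,z*1000,a,b,*ce[i]))
    return out
E
python3 - <<'E'
from h import *
T=dict(np.load("top0.npz"));S=dict(np.load("scene0.npz"))
for n,c in(("top",T),("scene",S)):
    print(n); W=world(c); print("bench z",np.nanmedian(W[...,2]), np.nanmedian(W[280:300,200:280] if n=='top' else W[255:265,430:460],axis=(0,1)))
    for b in bars(c): print(np.round(b,1))
W=world(T)
m=(W[...,2]>.155)&(W[...,2]<.19)&(abs(W[...,1])<.25)&(W[...,0]>.4)
print(m.sum(), np.nanmin(W[m],0),np.nanmax(W[m],0))
h=T["img"][180:300,270:390]; cv2.imwrite("pics/hop.png",cv2.resize(h,None,fx=5,fy=5,interpolation=cv2.INTER_CUBIC)[:,:,::-1])
np.set_printoptions(linewidth=250)
print((W[190:285:4,300:368:4,2]*1000).round())
E
```

```text
top
bench z 9.132629782615531e-05 [0.42741123 0.26718161 0.00479145]
[699.4 206.7  10.7  30.4  91.9  29.9 265.4 194.8]
[565.3 212.6   1.4  30.1  88.4  29.9 260.9 240.2]
[ 5.782e+02 -2.153e+02  3.000e-01  3.640e+01  8.820e+01  3.780e+01
  4.144e+02  2.382e+02]
[553.  398.1  -4.6  30.3  89.9  31.5 194.7 242.7]
[552.6 307.   -6.5  30.6  90.5  31.2 227.2 244. ]
[ 5.705e+02 -3.056e+02  4.000e-01  2.930e+01  8.730e+01  3.110e+01
  4.455e+02  2.447e+02]
[ 570.8 -389.2   -5.9   36.1   89.4   39.1  475.7  244.5]
scene
bench z -1.935510138428853e-05 [0.35465556 0.26282653 0.00432012]
[ 640.7 -876.8   12.7   36.6   98.8   15.4   41.8  134.5]
[ 7.270e+02 -8.799e+02  3.000e-01  3.130e+01  7.950e+01  1.360e+01
  1.240e+01  1.510e+02]
[ 567.8 -392.6   -8.2   34.6   91.8   44.6  179.6  190.8]
[ 566.6 -309.7   -1.4   28.    96.2   34.8  203.2  204.8]
[ 576.1 -219.     0.7   35.4   91.8   41.2  225.4  220.9]
[553.6  66.8  -1.3  33.5 189.2   4.9 327.1 266.8]
[ 903.9 -387.8   87.7   44.   160.    84.5   85.5  267.7]
[500.2 155.1 -33.6  38.7  28.2  10.2 374.  267.9]
[ 948.6 -355.   -60.5   34.4  200.7   
[... 1768 characters left out ...]
3.  -1.  -7. 171. 177. 173. 207. 211. 209. 212. 209. 179. 179. 174.   2.  -9.  -3.]
 [ -2.  -0.  -3. 177. 178.  nan 192. 197. 197. 204. 203. 205. 182. 169.   5.   1.  -4.]
 [ -5.   3.  -0. 165. 172. 173. 166. 165. 171. 177. 168. 167. 173. 170.   5.  -4.  -5.]
 [  8.  -4.   6. 169. 172. 173. 170. 170. 173. 171. 167. 167. 169. 178.  -7.  -1.  -1.]
 [  4.   9.   4. 167. 172. 164. 172. 178. 171. 175. 167. 169. 168. 167.   2.   2.   0.]
 [ -5.   1.   4. 108. 119. 118. 124. 124. 130. 136. 141. 149. 145. 146.  -1.  -1.  -5.]
 [  3.   8.  -1.  35.  42.  52.  50.  58.  62.  61.  64.  72.  85.  79.  -3.   1.   2.]
 [  1.   8.   3.  -8.  -8.   1.   4.   3.   1.   5.  -3.  -6.  -1.  -2.  -6.  -1.   6.]]
```

View pics/hop.png

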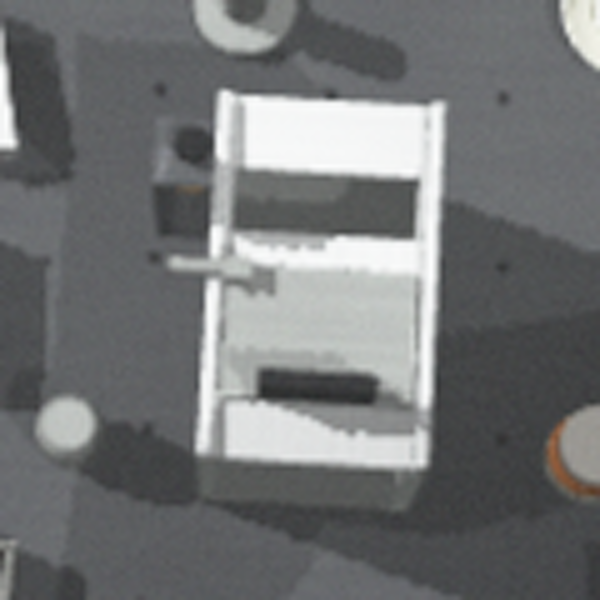

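The crop shows the hopper's top plate. The rails' outer corners are at (220,90), (445,103), (197,457) and (428,468), and the slot is the dark band at rows 172–237. The gate is open, with its front edge at about row 265, the black tab at (318,385), and its pin at (220,265).

Run:
```python
from h import *
T=dict(np.load("top0.npz"));S=dict(np.load("scene0.npz"))
f=lambda x,y,z:(ray(T,(270+(x-2)/5,180+(y-2)/5),z)[:2]*1000).round(1)
for n,x,y,z in [("FL",219,90,.178),("FR",445,103,.178),("NL",197,457,.178),("NR",428,468,.178),("slotFarL",245,168,.170),("slotFarR",418,178,.17),("slotNearL",240,235,.17),("slotNearR",415,240,.17),("gateF L",225,262,.175),("gateF R",415,268,.175),("tabtopL",259,370,.21),("tabtopR",378,378,.21)]: print(n,f(x,y,z))
# depth cross check of hopper extents from scene
for c in (T,S):
    W=world(c); m=(W[...,2]>.15)&(W[...,2]<.185)&(abs(W[...,1]-.02)<.1)&(W[...,0]>.4)&(W[...,0]<.75)
    r=cv2.minAreaRect((W[m][:,:2]*1000).astype(np.float32)); print(r)
    # dark thin tray: points z 30..38
    m=(W[...,2]>.026)&(W[...,2]<.042)&(W[...,1]>.13)&(W[...,1]<.42)&(W[...,0]>.27)&(W[...,0]<.49)
    print("tray",cv2.minAreaRect((W[m][:,:2]*1000).astype(np.float32)),np.median(W[m][:,2]))
g=lambda u,v,z:(ray(T,(u,v),z)[:2]*1000).round(1)
print("tray corners",g(203,282,.035),g(273,285,.035),g(199,330,.035),g(271,336,.035))
```

```text
FL [651.2  67.3]
FR [647.7 -49.7]
NL [459.1  72.4]
NR [457.1 -43.7]
slotFarL [612.   52.6]
slotFarR [609.4 -36.9]
slotNearL [576.3  54.2]
slotNearR [576.4 -35.8]
gateF L [560.7  61.4]
gateF R [560.5 -35.8]
tabtopL [498.6  42.7]
tabtopR [496.3 -16.2]
((555.63720703125, 26.56161117553711), (144.05801391601562, 192.93682861328125), 88.63030242919922)
tray ((399.9091796875, 253.21389770507812), (227.63442993164062, 183.46324157714844), 85.7146224975586) 0.03410366747333615
((552.7645874023438, 23.57512664794922), (149.95785522460938, 196.25767517089844), 89.25312042236328)
tray ((400.41436767578125, 264.49017333984375), (196.84263610839844, 193.62464904785156), 85.27427673339844) 0.03234601920009633
tray corners [441.6 365.8] [439.3 172.3] [310.8 367. ] [301.  171.2]
```

Call:
arm_command(deltas=[{"offset": [0.1,0.076,-0.02],"rot": [0,0,-0.1]},{"offset": [0.1,0.076,-0.02],"rot": [0,0,-0.1]},{"offset": [0.1,0.076,-0.02],"rot": [0,0,-0.1]},{"offset": [0.1,0.076,-0.02],"rot": [0,0,-0.1]},{"offset": [0.1,0.076,-0.02],"rot": [0,0,-0.095]},{"offset": [0.1,0.076,-0.02]},{"offset": [0.1,0.076,-0.02]},{"offset": [0.1,0.076,-0.02]},{"offset": [0.1,0.076,-0.02]},{"offset": [0.1,0.076,-0.02]},{"offset": [0,0,0]},{"offset": [0,0,0]}], jaw=0, newtons=60)

```text
$.deltas[5]: bad value
```

```bash
cat >> h.py <<'E'
from scipy.spatial.transform import Rotation as Ro
def pose(s):
    M=Ro.from_rotvec(s["tool_rot"]).as_matrix(); return np.array(s["eef_pos"]),M
def go(s,xyz,yaw):
    """remaining delta in move units to tool-down pose xyz (m), yaw deg"""
    p,M=pose(s); y=np.radians(yaw); G=np.array([[np.cos(y),np.sin(y),0],[np.sin(y),-np.cos(y),0],[0,0,-1]])
    print("p",p.round(4),"yaw",round(np.degrees(np.arctan2(M[1,0],M[0,0])),1),"d",((np.array(xyz)-p)/.3).round(4).tolist(),"r",(Ro.from_matrix(G@M.T).as_rotvec()/(np.pi/3)).round(3).tolist())
def wray(c,uv,z):
    K=c["mtx"]; a=np.array([(uv[0]-K[0,2]),(uv[1]-K[1,2])]); r=np.hypot(*a); t=r/K[0,0]
    d=np.array([*(a/max(r,1e-9)*np.sin(t)),np.cos(t)]); d=c["pose"][:3,:3]@d; o=c["pose"][:3,3]; return o+d*(z-o[2])/d[2]
E
python3 - <<'E'
from bench import ctrl
from h import *
c=ctrl.camera("wrist"); cv2.imwrite("pics/w1.png",c["img"][:,:,::-1]); np.savez("w1.npz",**c)
print(c["mtx"].round(1).tolist()); s=ctrl.state(); print(s["clock"],c["pose"].round(3).tolist())
go(s,(.570,-.391,.012),-6)
E
```

```text
[[371.6, 0.0, 314.4], [0.0, 371.6, 242.7], [0.0, 0.0, 1.0]]
0.15 [[0.402, -0.876, -0.266, 0.339], [-0.915, -0.386, -0.115, -0.59], [-0.002, 0.29, -0.957, 0.373], [0.0, 0.0, 0.0, 1.0]]
p [ 0.2713 -0.6177  0.2306] yaw 23.7 d [0.9956, 0.7558, -0.7288] r [-0.001, -0.0, -0.495]
```

View pics/w1.png

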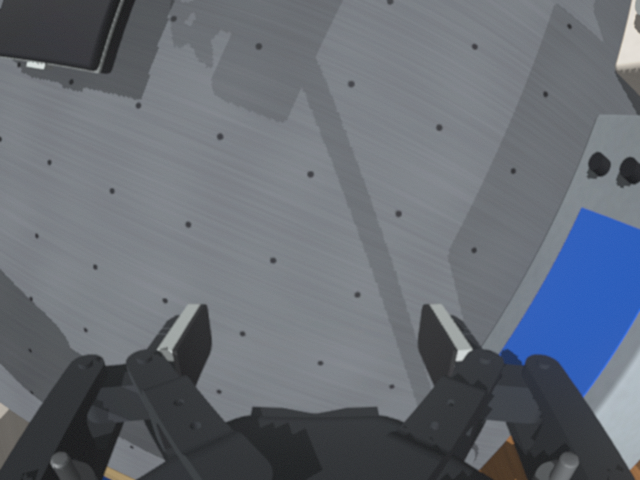

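The wrist view shows empty bench between the open fingers at (190,330) and (445,335). The move was refused because every row needs a "rot" as well, so I'll resend it.

Call:
arm_command(deltas=[{"offset": [0.1,0.076,-0.02],"rot": [0,0,-0.1]},{"offset": [0.1,0.076,-0.02],"rot": [0,0,-0.1]},{"offset": [0.1,0.076,-0.02],"rot": [0,0,-0.1]},{"offset": [0.1,0.076,-0.02],"rot": [0,0,-0.1]},{"offset": [0.1,0.076,-0.02],"rot": [0,0,-0.095]},{"offset": [0.1,0.076,-0.02],"rot": [0,0,0]},{"offset": [0.1,0.076,-0.02],"rot": [0,0,0]},{"offset": [0.1,0.076,-0.02],"rot": [0,0,0]},{"offset": [0.1,0.076,-0.02],"rot": [0,0,0]},{"offset": [0.096,0.072,-0.02],"rot": [0,0,0]},{"offset": [0,0,0],"rot": [0,0,0]},{"offset": [0,0,0],"rot": [0,0,0]}], jaw=0, newtons=60)

```text
clock: 1.35
eef_pos: [0.5707, -0.3901, 0.1705]
tool_rot: [-3.137, 0.161, 0.002]
ft_force: [-1.6, -0.1, -0.2]
gripper_width: 0.0851
grasp_force: 0.0
```

Run:
```python
from bench import ctrl
from h import *
c=ctrl.camera("wrist"); cv2.imwrite("pics/w2.png",c["img"][:,:,::-1]); np.savez("w2.npz",**c)
s=ctrl.state(); print(s["clock"])
go(s,(.570,-.391,.012),-6)
```

```text
1.4
p [ 0.5696 -0.3916  0.171 ] yaw -6.0 d [0.0012, 0.002, -0.5299] r [0.0, -0.001, -0.0]
```

View pics/w2.png

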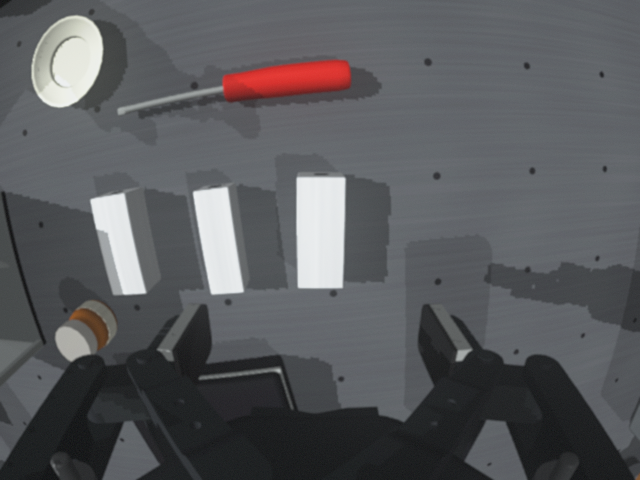

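The wrist view has the wide plain white bar at (320,230), centred between the fingers, with two other white bars at (220,240) and (120,240). The driver, dish and jar are clear of it, so I descend on this one.

Call:
arm_command(deltas=[{"offset": [0,0,-0.13],"rot": [0,0,0]},{"offset": [0,0,-0.13],"rot": [0,0,0]},{"offset": [0,0,-0.13],"rot": [0,0,0]},{"offset": [0,0,-0.1],"rot": [0,0,0]},{"offset": [0,0,-0.04],"rot": [0,0,0]},{"offset": [0,0,0],"rot": [0,0,0]}])

```text
clock: 2.0
eef_pos: [0.5685, -0.3919, 0.0111]
tool_rot: [-3.136, 0.167, 0.004]
ft_force: [-0.2, -0.3, -0.1]
gripper_width: 0.0857
grasp_force: 0.0
```

Call:
arm_command(deltas=[{"offset": [0,0,0],"rot": [0,0,0]},{"offset": [0,0,0],"rot": [0,0,0]},{"offset": [0,0,0],"rot": [0,0,0]},{"offset": [0,0,0],"rot": [0,0,0]},{"offset": [0,0,0],"rot": [0,0,0]},{"offset": [0,0,0],"rot": [0,0,0]},{"offset": [0,0,0],"rot": [0,0,0]},{"offset": [0,0,0],"rot": [0,0,0]},{"offset": [0,0,0.1],"rot": [0,0,0]},{"offset": [0,0,0.1],"rot": [0,0,0]}], jaw=1, newtons=60)

```text
clock: 3.0
eef_pos: [0.5695, -0.3906, 0.0724]
tool_rot: [-3.136, 0.164, 0.003]
ft_force: [0.7, 0.3, -2.6]
gripper_width: 0.0356
grasp_force: 61.0
```

Call:
arm_command(deltas=[{"offset": [-0.034,0.129,0.083],"rot": [0,0,0]},{"offset": [-0.034,0.129,0.083],"rot": [0,0,0]},{"offset": [-0.034,0.129,0.083],"rot": [0,0,0]},{"offset": [-0.034,0.129,0.083],"rot": [0,0,0]},{"offset": [-0.034,0.129,0.083],"rot": [0,0,0]},{"offset": [-0.034,0.129,0.083],"rot": [0,0,0]},{"offset": [-0.034,0.129,0.083],"rot": [0,0,0]},{"offset": [-0.034,0.129,0.083],"rot": [0,0,0]},{"offset": [-0.034,0.129,0],"rot": [0,0,0.014]},{"offset": [-0.034,0.129,0],"rot": [0,0,0.014]},{"offset": [-0.034,0.129,0],"rot": [0,0,0.014]},{"offset": [-0.034,0.129,0],"rot": [0,0,0.014]},{"offset": [-0.034,0.129,0],"rot": [0,0,0.014]},{"offset": [-0.034,0.129,0],"rot": [0,0,0]},{"offset": [-0.034,0.129,-0.05],"rot": [0,0,0]},{"offset": [-0.034,0.129,-0.05],"rot": [0,0,0]},{"offset": [-0.034,0.129,-0.05],"rot": [0,0,0]},{"offset": [-0.034,0.129,-0.05],"rot": [0,0,0]},{"offset": [0,0,-0.1],"rot": [0,0,0]},{"offset": [0,0,0],"rot": [0,0,0]}])

```text
clock: 5.0
eef_pos: [0.3843, 0.3049, 0.1789]
tool_rot: [3.137, -0.045, -0.007]
ft_force: [0.1, -1.3, -3.4]
gripper_width: 0.0359
grasp_force: 61.3
```

Run:
```python
from bench import ctrl
from h import *
s=ctrl.state(); print(s["clock"],s["gripper_width"],s["grasp_force"],s["qpos"])
go(s,(.380,.303,.018),-2)
c=ctrl.camera("wrist"); cv2.imwrite("pics/w3.png",c["img"][:,:,::-1]); np.savez("w3.npz",**c)
```

```text
5.0 0.03594415020486208 61.34997367858887 [-0.72277679  0.36839414 -0.05924748  1.97845063  0.02933406  0.80121184
 -2.39786226]
p [0.3843 0.3049 0.1789] yaw -1.6 d [-0.0143, -0.0063, -0.5364] r [0.004, -0.004, -0.006]
```

View pics/w3.png

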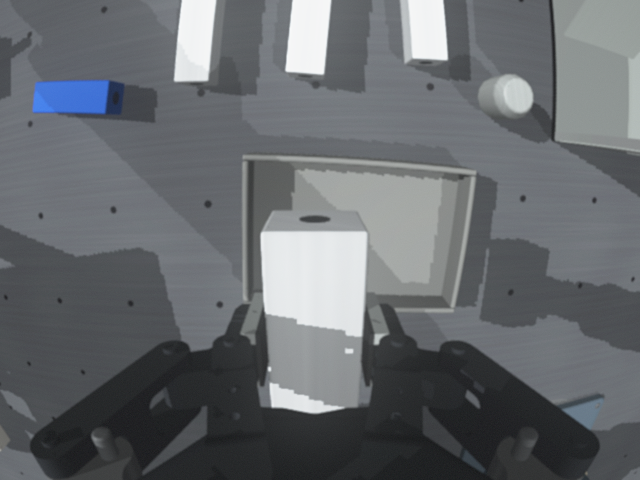

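The held bar is at (315,300) over the tray. The tray's rim corners are at (245,157), (474,172), (247,307) and (455,310).

Run:
```python
from h import *
c=dict(np.load("w3.npz"))
for uv in [(245,157),(474,172),(247,307),(455,310)]: print((wray(c,uv,.035)*1000).round(0))
```

```text
[442. 355.  35.]
[428. 170.  35.]
[314. 363.  35.]
[303. 177.  35.]
```

Call:
arm_command(deltas=[{"offset": [-0.01,0,-0.13],"rot": [0,0,-0.015]},{"offset": [-0.01,0,-0.13],"rot": [0,0,-0.015]},{"offset": [-0.01,0,-0.13],"rot": [0,0,0]},{"offset": [0,0,-0.09],"rot": [0,0,0]},{"offset": [0,0,-0.04],"rot": [0,0,0]},{"offset": [0,0,-0.012],"rot": [0,0,0]},{"offset": [0,0,0],"rot": [0,0,0]}])

```text
clock: 5.75
eef_pos: [0.3787, 0.3052, 0.0228]
tool_rot: [-3.14, 0.101, -0.002]
ft_force: [-0.6, 0.5, -3.3]
gripper_width: 0.0357
grasp_force: 61.3
```

Call:
arm_command(deltas=[{"offset": [0,0,0],"rot": [0,0,0]},{"offset": [0,0,0],"rot": [0,0,0]},{"offset": [0,0,0],"rot": [0,0,0]},{"offset": [0,0,0.06],"rot": [0,0,0]},{"offset": [0,0,0.12],"rot": [0,0,0]},{"offset": [0,0,0.12],"rot": [0,0,0]},{"offset": [0,0,0.1],"rot": [0,0,0]},{"offset": [0,0,0],"rot": [0,0,0]}], jaw=0.4)

```text
clock: 6.55
eef_pos: [0.3793, 0.3069, 0.1459]
tool_rot: [-3.135, 0.099, -0.008]
ft_force: [0.2, 1.3, -0.9]
gripper_width: 0.0512
grasp_force: 0.0
```

```bash
cat > look.py <<'E'
import sys
from bench import ctrl
from h import *
for n in ("top","scene"):
    c=ctrl.camera(n); print(n)
    for b in bars(c):
        if .29e3<b[0]<800 and abs(b[1])<500 and 20<b[5]<60: print(np.round(b,1).tolist())
s=ctrl.state(); print(s["clock"],s["gripper_width"])
if len(sys.argv)>1: a=list(map(float,sys.argv[1:])); go(s,a[:3],a[3])
E
python3 look.py .5525 .3965 .01 -5
```

```text
top
[698.9, 206.5, 10.2, 30.7, 91.8, 29.9, 265.4, 194.8]
[565.5, 212.9, 1.5, 30.0, 89.2, 29.9, 260.9, 240.4]
[577.3, -214.6, -0.7, 36.7, 90.2, 37.9, 414.2, 239.8]
[555.0, 397.8, -3.0, 30.7, 85.4, 30.7, 195.4, 240.4]
[552.5, 307.2, -7.6, 30.1, 89.5, 30.8, 227.2, 244.0]
[570.1, -306.4, -1.5, 29.5, 90.7, 31.3, 445.6, 245.1]
scene
[566.8, -309.9, 0.0, 28.1, 94.8, 36.2, 203.2, 204.8]
[575.5, -217.8, 1.7, 35.5, 94.6, 41.3, 226.3, 220.6]
[377.2, 306.7, -3.0, 40.4, 92.2, 38.0, 460.0, 265.7]
[565.8, 210.0, 1.1, 29.0, 92.7, 30.9, 379.4, 301.4]
[551.9, 303.9, -7.2, 29.1, 92.0, 30.5, 421.2, 318.2]
[698.0, 203.2, 10.4, 29.1, 94.2, 30.9, 342.3, 342.3]
[553.1, 395.2, -5.8, 29.1, 92.9, 30.4, 460.9, 340.1]
6.65 0.05117680375109627
p [0.3779 0.3056 0.1427] yaw -3.6 d [0.582, 0.303, -0.4423] r [-0.001, 0.002, -0.023]
```

Call:
arm_command(deltas=[{"offset": [0.117,0.061,0],"rot": [0,0,-0.023]},{"offset": [0.117,0.061,0],"rot": [0,0,0]},{"offset": [0.117,0.061,0],"rot": [0,0,0]},{"offset": [0.117,0.061,-0.04],"rot": [0,0,0]},{"offset": [0.117,0.06,-0.07],"rot": [0,0,0]},{"offset": [0,0,-0.13],"rot": [0,0,0]},{"offset": [0,0,-0.12],"rot": [0,0,0]},{"offset": [0,0,-0.08],"rot": [0,0,0]},{"offset": [0,0,0],"rot": [0,0,0]}], jaw=0)

```text
clock: 7.55
eef_pos: [0.55, 0.3944, 0.0044]
tool_rot: [3.133, -0.135, -0.011]
ft_force: [-1.0, 0.2, -0.6]
gripper_width: 0.0856
grasp_force: 0.0
```

Call:
arm_command(deltas=[{"offset": [0,0,0],"rot": [0,0,0]},{"offset": [0,0,0],"rot": [0,0,0]},{"offset": [0,0,0],"rot": [0,0,0]},{"offset": [0,0,0],"rot": [0,0,0]},{"offset": [0,0,0],"rot": [0,0,0]},{"offset": [0,0,0],"rot": [0,0,0]},{"offset": [0,0,0],"rot": [0,0,0]},{"offset": [0,0,0],"rot": [0,0,0]},{"offset": [0,0,0.12],"rot": [0,0,0]},{"offset": [0,0,0.14],"rot": [0,0,0]},{"offset": [0,0,0.14],"rot": [0,0,0]},{"offset": [0,0,0.14],"rot": [0,0,0]},{"offset": [0,0,0.14],"rot": [0,0,0]},{"offset": [0,0,0.14],"rot": [0,0,0]},{"offset": [0,0,0.08],"rot": [0,0,0]},{"offset": [0,0,0],"rot": [0,0,0]}], jaw=1, newtons=60)

```text
clock: 9.15
eef_pos: [0.5543, 0.3975, 0.2848]
tool_rot: [-3.134, 0.136, -0.009]
ft_force: [0.7, 0.3, -2.5]
gripper_width: 0.0289
grasp_force: 60.2
```

Call:
arm_command(deltas=[{"offset": [0.011,-0.107,0],"rot": [0,0,0.13]},{"offset": [0.011,-0.107,0],"rot": [0,0,0.13]},{"offset": [0.011,-0.107,0],"rot": [0,0,0.13]},{"offset": [0.011,-0.107,0],"rot": [0,0,0.13]},{"offset": [0.011,-0.107,0],"rot": [0,0,0.13]},{"offset": [0.011,-0.107,0],"rot": [0,0,0.13]},{"offset": [0.011,-0.107,0],"rot": [0,0,0.13]},{"offset": [0.011,-0.107,0],"rot": [0,0,0.13]},{"offset": [0.011,-0.107,0],"rot": [0,0,0.13]},{"offset": [0.011,-0.107,0],"rot": [0,0,0.13]},{"offset": [0.011,-0.107,0],"rot": [0,0,0.13]},{"offset": [0.011,-0.107,0],"rot": [0,0,0.13]},{"offset": [0,0,0],"rot": [0,0,0]},{"offset": [0,0,0],"rot": [0,0,0]},{"offset": [0,0,0],"rot": [0,0,0]}])

```text
clock: 10.65
eef_pos: [0.5922, 0.0125, 0.2793]
tool_rot: [-2.247, -2.194, 0.0]
ft_force: [-0.3, -0.0, -2.1]
gripper_width: 0.0287
grasp_force: 60.2
```

Run:
```python
from bench import ctrl
from h import *
c=ctrl.camera("wrist"); cv2.imwrite("pics/w4.png",c["img"][:,:,::-1]); np.savez("w4.npz",**c)
for i in range(3):
    s=ctrl.state(); print(s["clock"],s["gripper_width"],s["qpos"].round(2) if hasattr(s["qpos"],"round") else s["qpos"]); go(s,(.594,.0100,.19),88.4); ctrl.camera("scene")
```

```text
10.7 0.028862593707180303 [ 0.15  0.43 -0.38  1.58  0.17  1.16 -0.29]
p [0.5923 0.0127 0.2795] yaw 88.7 d [0.0056, -0.0091, -0.2984] r [-0.001, -0.001, -0.005]
10.75 0.0287973565486895 [ 0.15  0.43 -0.38  1.58  0.17  1.16 -0.29]
p [0.5924 0.0128 0.2796] yaw 88.7 d [0.0053, -0.0093, -0.2988] r [-0.0, -0.0, -0.005]
10.8 0.02865892084089409 [ 0.15  0.43 -0.38  1.58  0.17  1.16 -0.29]
p [0.5925 0.0127 0.2798] yaw 88.7 d [0.005, -0.009, -0.2992] r [-0.0, -0.0, -0.005]
```

View pics/w4.png

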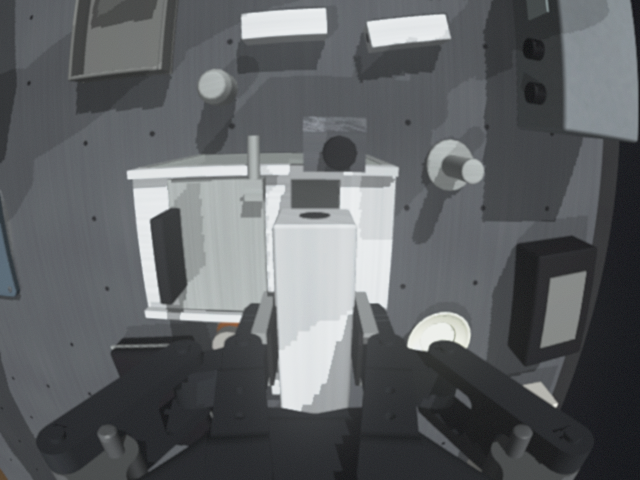

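The view from above the slot shows its dark opening at columns 291–340, rows 180–208. The held bar's end is at columns 275–355, and the gate and tab are on the left at (168,255).

Run:
```python
from h import *
c=dict(np.load("w4.npz"))
g=c["img"].mean(2)
for r in (185,192,199,205):
    row=np.convolve(g[r],[1,1,-1,-1],'same'); L=270+np.argmax(abs(row[270:310])); R=320+np.argmax(abs(row[320:370]))
    print(r,L,R,(wray(c,(L,r),.17)*1000).round(1),(wray(c,(R,r),.17)*1000).round(1),g[r,L-3:L+4].round(),g[r,R-3:R+4].round())
for uv in [(130,174),(398,172),(147,315)]: print(uv,(wray(c,uv,.178)*1000).round(1))
for uv in [(275,222),(355,222)]: print("bar",(wray(c,uv,.2995)*1000).round(1))
```

```text
185 291 340 [577.5  50.  170. ] [611.   49.2 170. ] [163. 160. 141. 114.  90.  83.  85.] [ 88.  96. 112. 142. 164. 171. 169.]
192 291 340 [577.3  45.1 170. ] [610.9  44.3 170. ] [169. 165. 146. 116.  93.  84.  85.] [ 84.  89. 130. 200. 232. 236. 234.]
199 291 340 [577.1  40.2 170. ] [610.9  39.5 170. ] [170. 166. 146. 117.  94.  86.  86.] [ 89. 104. 146. 206. 233. 235. 234.]
205 291 340 [577.  36. 170.] [610.8  35.2 170. ] [171. 166. 147. 118.  95.  88.  87.] [ 90. 107. 154. 212. 233. 236. 234.]
(130, 174) [461.8  65.2 178. ]
(398, 172) [649.5  58.8 178. ]
(147, 315) [457.4 -46.4 178. ]
bar [580.6  55.  299.5]
bar [607.8  54.4 299.5]
```

Call:
arm_command(deltas=[{"offset": [0,-0.014,-0.1],"rot": [0,0,-0.005]},{"offset": [0,0,-0.12],"rot": [0,0,0]},{"offset": [0,0,-0.08],"rot": [0,0,0]},{"offset": [0,0,-0.02],"rot": [0,0,0]},{"offset": [0,0,-0.02],"rot": [0,0,0]},{"offset": [0,0,0],"rot": [0,0,0]},{"offset": [0,0,0],"rot": [0,0,0]}])

```text
clock: 11.55
eef_pos: [0.5934, 0.0074, 0.1791]
tool_rot: [2.253, 2.188, 0.002]
ft_force: [0.3, -0.4, -1.9]
gripper_width: 0.0288
grasp_force: 60.1
```

Call:
arm_command(deltas=[{"offset": [0,0,0],"rot": [0,0,0]},{"offset": [0,0,0],"rot": [0,0,0]},{"offset": [0,0,0],"rot": [0,0,0]},{"offset": [0,0,0],"rot": [0,0,0]},{"offset": [0,0,0.12],"rot": [0,0,0]},{"offset": [0,0,0.12],"rot": [0,0,0]},{"offset": [0,0,0.1],"rot": [0,0,0]},{"offset": [0,0,0],"rot": [0,0,0]}], jaw=0.5)

```text
clock: 12.35
eef_pos: [0.5947, 0.0076, 0.2844]
tool_rot: [2.25, 2.185, 0.009]
ft_force: [0.5, -0.4, 0.1]
gripper_width: 0.0427
grasp_force: 0.0
```

```bash
cat >> look.py <<'E'
c=ctrl.camera("wrist"); cv2.imwrite("pics/last.png",c["img"][:,:,::-1]); np.savez("last.npz",**c)
E
python3 look.py .5525 .3055 .01 172.5; cp pics/last.png pics/w5.png
```

```text
top
[699.1, 206.5, 10.2, 30.8, 90.6, 29.7, 265.4, 194.8]
[565.2, 212.9, 1.5, 30.4, 89.9, 30.2, 260.9, 240.2]
[577.5, -215.2, 0.5, 36.9, 88.8, 38.2, 414.4, 238.9]
[553.1, 306.8, -7.2, 30.3, 88.8, 29.0, 227.1, 243.6]
[568.7, -305.8, -1.7, 29.6, 89.8, 32.2, 445.6, 245.0]
[377.1, 309.5, -3.3, 42.4, 89.8, 37.1, 221.6, 306.2]
scene
[567.3, -308.8, 1.5, 28.4, 95.9, 36.8, 203.1, 204.8]
[575.6, -218.5, 0.1, 35.5, 95.3, 39.8, 226.3, 220.5]
[375.0, 307.0, -3.3, 40.6, 97.3, 37.9, 460.2, 265.6]
[565.5, 210.1, 0.3, 29.1, 92.5, 31.5, 379.5, 301.3]
[551.9, 304.1, -6.9, 29.1, 91.9, 31.3, 421.3, 318.1]
[699.0, 203.2, 10.0, 28.9, 91.3, 31.0, 342.4, 342.2]
12.45 0.04235676285869249
p [0.5929 0.0072 0.2804] yaw 88.3 d [-0.1345, 0.9945, -0.9013] r [-0.001, 0.001, 1.403]
```

View pics/w5.png

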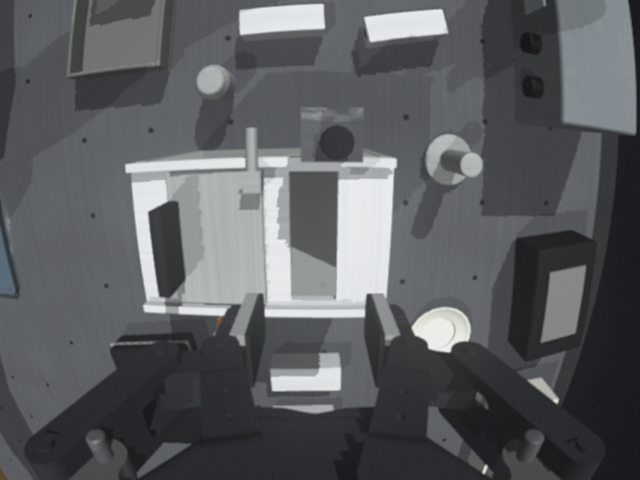

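The slot is open and empty at (313,235), the bar has gone through, and the gate is unmoved. Next is the bar at (552,305).

Call:
arm_command(deltas=[{"offset": [-0.012,0.09,0],"rot": [0,0,0.128]},{"offset": [-0.012,0.09,0],"rot": [0,0,0.128]},{"offset": [-0.012,0.09,0],"rot": [0,0,0.128]},{"offset": [-0.012,0.09,0],"rot": [0,0,0.128]},{"offset": [-0.012,0.09,0],"rot": [0,0,0.128]},{"offset": [-0.012,0.09,0],"rot": [0,0,0.128]},{"offset": [-0.012,0.09,-0.1],"rot": [0,0,0.128]},{"offset": [-0.012,0.09,-0.1],"rot": [0,0,0.128]},{"offset": [-0.012,0.09,-0.1],"rot": [0,0,0.128]},{"offset": [-0.012,0.09,-0.1],"rot": [0,0,0.128]},{"offset": [-0.014,0.095,-0.1],"rot": [0,0,0.127]},{"offset": [0,0,-0.14],"rot": [0,0,0]},{"offset": [0,0,-0.14],"rot": [0,0,0]},{"offset": [0,0,-0.08],"rot": [0,0,0]},{"offset": [0,0,-0.04],"rot": [0,0,0]},{"offset": [0,0,0],"rot": [0,0,0]},{"offset": [0,0,0],"rot": [0,0,0]}], jaw=0)

```text
clock: 14.2
eef_pos: [0.5527, 0.3061, 0.0105]
tool_rot: [0.198, 3.135, 0.001]
ft_force: [-0.3, -0.6, 0.6]
gripper_width: 0.0852
grasp_force: 0.0
```

Call:
arm_command(deltas=[{"offset": [0,0,0],"rot": [0,0,0]},{"offset": [0,0,0],"rot": [0,0,0]},{"offset": [0,0,0],"rot": [0,0,0]},{"offset": [0,0,0],"rot": [0,0,0]},{"offset": [0,0,0],"rot": [0,0,0]},{"offset": [0,0,0],"rot": [0,0,0]},{"offset": [0,0,0],"rot": [0,0,0]},{"offset": [0,0,0],"rot": [0,0,0]},{"offset": [0,0,0.12],"rot": [0,0,0]},{"offset": [0,0,0.14],"rot": [0,0,0]},{"offset": [0,0,0.14],"rot": [0,0,0]},{"offset": [0,0,0.14],"rot": [0,0,0]},{"offset": [0,0,0.14],"rot": [0,0,0]},{"offset": [0,0,0.14],"rot": [0,0,0]},{"offset": [0,0,0.08],"rot": [0,0,0]},{"offset": [0,0,0],"rot": [0,0,0]}], jaw=1, newtons=60)

```text
clock: 15.8
eef_pos: [0.5533, 0.3069, 0.2838]
tool_rot: [0.198, 3.13, 0.005]
ft_force: [-0.3, 0.5, -2.3]
gripper_width: 0.0287
grasp_force: 60.2
```

```bash
python3 look.py .593 .0075 .2804 88.3
```

```text
top
[702.1, 207.3, 10.5, 30.5, 84.5, 30.2, 265.4, 192.2]
[578.0, -215.0, -0.4, 35.9, 89.4, 37.8, 414.1, 239.6]
[569.5, -306.0, -1.4, 29.4, 90.3, 32.0, 445.6, 245.0]
[377.5, 310.2, -2.7, 42.0, 89.2, 37.6, 221.4, 306.4]
scene
[568.3, -309.4, -1.0, 28.0, 92.6, 38.0, 203.1, 204.9]
[577.0, -217.9, 1.4, 35.4, 92.2, 39.9, 226.2, 220.6]
[375.7, 307.1, -3.9, 40.6, 95.2, 37.9, 460.3, 265.5]
[565.1, 209.9, 1.0, 29.0, 92.3, 31.2, 379.4, 301.3]
[698.4, 203.0, 10.2, 29.0, 93.1, 31.1, 342.2, 342.3]
15.9 0.02867134869890002
p [0.5524 0.3054 0.2796] yaw 172.7 d [0.1354, -0.9929, 0.0028] r [0.001, -0.0, -1.407]
```

Call:
arm_command(deltas=[{"offset": [0.0123,-0.09,0],"rot": [0,0,-0.128]},{"offset": [0.0123,-0.09,0],"rot": [0,0,-0.128]},{"offset": [0.0123,-0.09,0],"rot": [0,0,-0.128]},{"offset": [0.0123,-0.09,0],"rot": [0,0,-0.128]},{"offset": [0.0123,-0.09,0],"rot": [0,0,-0.128]},{"offset": [0.0123,-0.09,0],"rot": [0,0,-0.128]},{"offset": [0.0123,-0.09,0],"rot": [0,0,-0.128]},{"offset": [0.0123,-0.09,0],"rot": [0,0,-0.128]},{"offset": [0.0123,-0.09,0],"rot": [0,0,-0.128]},{"offset": [0.0123,-0.09,0],"rot": [0,0,-0.128]},{"offset": [0.0123,-0.093,0],"rot": [0,0,-0.127]},{"offset": [0,0,0],"rot": [0,0,0]},{"offset": [0,0,-0.1],"rot": [0,0,0]},{"offset": [0,0,-0.12],"rot": [0,0,0]},{"offset": [0,0,-0.07],"rot": [0,0,0]},{"offset": [0,0,0],"rot": [0,0,0]},{"offset": [0,0,0],"rot": [0,0,0]}])

```text
clock: 17.65
eef_pos: [0.5927, 0.0081, 0.1924]
tool_rot: [-2.251, -2.189, 0.002]
ft_force: [0.6, -0.1, -1.5]
gripper_width: 0.0289
grasp_force: 60.0
```

Run:
```python
from bench import ctrl
from h import *
s=ctrl.state(); print(s["clock"],s["gripper_width"],s["ft_force"]); go(s,(.593,.0075,.178),88.3)
```

```text
17.65 0.028864340242417567 [ 0.64908659 -0.09313681 -1.52050394]
p [0.5927 0.0081 0.1924] yaw 88.4 d [0.001, -0.002, -0.0479] r [-0.0, -0.002, -0.001]
```

Call:
arm_command(deltas=[{"offset": [0.001,-0.002,-0.025],"rot": [0,0,0]},{"offset": [0,0,-0.023],"rot": [0,0,0]},{"offset": [0,0,0],"rot": [0,0,0]},{"offset": [0,0,0],"rot": [0,0,0]}])

```text
clock: 18.05
eef_pos: [0.5934, 0.0072, 0.1786]
tool_rot: [2.253, 2.189, 0.0]
ft_force: [-0.7, 0.6, -2.5]
gripper_width: 0.0284
grasp_force: 60.1
```

Call:
arm_command(deltas=[{"offset": [0,0,0],"rot": [0,0,0]},{"offset": [0,0,0],"rot": [0,0,0]},{"offset": [0,0,0],"rot": [0,0,0]},{"offset": [0,0,0],"rot": [0,0,0]},{"offset": [0,0,0.12],"rot": [0,0,0]},{"offset": [0,0,0.12],"rot": [0,0,0]},{"offset": [0,0,0.1],"rot": [0,0,0]},{"offset": [0,0,0],"rot": [0,0,0]}], jaw=0.5)

```text
clock: 18.85
eef_pos: [0.5954, 0.0077, 0.285]
tool_rot: [2.25, 2.185, 0.009]
ft_force: [1.1, -0.4, 0.4]
gripper_width: 0.0425
grasp_force: 0.0
```

```bash
cat >> look.py <<'E'
W=[c["img"][235,300+i].mean().round() for i in range(-20,50,5)]; print("slot row",W)
E
python3 look.py .5655 .211 .01 181; cp pics/last.png pics/w6.png
```

```text
top
[699.0, 206.7, 10.5, 30.5, 90.2, 29.9, 265.4, 194.9]
[565.1, 212.7, 1.3, 29.9, 89.8, 29.9, 260.9, 240.2]
[577.3, -214.9, -0.8, 36.9, 89.5, 37.3, 414.5, 238.7]
[569.2, -306.2, -2.3, 29.4, 90.0, 31.4, 445.6, 245.0]
[376.8, 309.6, -3.0, 42.0, 89.1, 37.3, 221.6, 306.3]
scene
[567.5, -309.5, -0.4, 28.2, 96.2, 36.3, 203.2, 204.7]
[575.1, -218.3, -0.5, 35.4, 93.1, 40.6, 226.3, 220.6]
[385.1, 306.0, -3.5, 40.5, 112.0, 38.4, 460.2, 265.6]
[565.8, 209.8, 0.7, 29.1, 94.0, 30.9, 379.4, 301.3]
[698.5, 203.4, 10.6, 29.2, 93.3, 31.0, 342.3, 342.3]
18.95 0.042439428495669514
p [0.5936 0.0072 0.281 ] yaw 88.3 d [-0.0935, 0.6795, -0.9032] r [-0.001, 0.001, 1.545]
slot row [np.float64(170.0), np.float64(170.0), np.float64(92.0), np.float64(87.0), np.float64(87.0), np.float64(87.0), np.float64(89.0), np.float64(87.0), np.float64(86.0), np.float64(88.0), np.float64(89.0), np.float64(114.0), np.float64(232.0), np.float64(231.0)]
```

Call:
arm_command(deltas=[{"offset": [-0.008,0.057,0],"rot": [0,0,0.129]},{"offset": [-0.008,0.057,0],"rot": [0,0,0.129]},{"offset": [-0.008,0.057,0],"rot": [0,0,0.129]},{"offset": [-0.008,0.057,0],"rot": [0,0,0.129]},{"offset": [-0.008,0.057,0],"rot": [0,0,0.129]},{"offset": [-0.008,0.057,0],"rot": [0,0,0.129]},{"offset": [-0.008,0.057,0],"rot": [0,0,0.129]},{"offset": [-0.008,0.057,0],"rot": [0,0,0.129]},{"offset": [-0.008,0.057,0],"rot": [0,0,0.129]},{"offset": [-0.008,0.057,-0.1],"rot": [0,0,0.129]},{"offset": [-0.008,0.057,-0.1],"rot": [0,0,0.129]},{"offset": [-0.005,0.052,-0.1],"rot": [0,0,0.126]},{"offset": [0,0,-0.14],"rot": [0,0,0]},{"offset": [0,0,-0.14],"rot": [0,0,0]},{"offset": [0,0,-0.14],"rot": [0,0,0]},{"offset": [0,0,-0.12],"rot": [0,0,0]},{"offset": [0,0,-0.063],"rot": [0,0,0]},{"offset": [0,0,0],"rot": [0,0,0]},{"offset": [0,0,0],"rot": [0,0,0]}], jaw=0)

```text
clock: 20.9
eef_pos: [0.5648, 0.211, 0.0092]
tool_rot: [0.029, -3.14, 0.0]
ft_force: [0.2, -0.1, 0.7]
gripper_width: 0.0854
grasp_force: 0.0
```

Call:
arm_command(deltas=[{"offset": [0,0,0],"rot": [0,0,0]},{"offset": [0,0,0],"rot": [0,0,0]},{"offset": [0,0,0],"rot": [0,0,0]},{"offset": [0,0,0],"rot": [0,0,0]},{"offset": [0,0,0],"rot": [0,0,0]},{"offset": [0,0,0],"rot": [0,0,0]},{"offset": [0,0,0],"rot": [0,0,0]},{"offset": [0,0,0],"rot": [0,0,0]},{"offset": [0,0,0.12],"rot": [0,0,0]},{"offset": [0,0,0.14],"rot": [0,0,0]},{"offset": [0,0,0.14],"rot": [0,0,0]},{"offset": [0,0,0.14],"rot": [0,0,0]},{"offset": [0,0,0.14],"rot": [0,0,0]},{"offset": [0,0,0.14],"rot": [0,0,0]},{"offset": [0,0,0.08],"rot": [0,0,0]},{"offset": [0,0,0],"rot": [0,0,0]}], jaw=1, newtons=60)

```text
clock: 22.5
eef_pos: [0.5664, 0.2119, 0.2834]
tool_rot: [-0.028, 3.136, 0.003]
ft_force: [0.8, 0.2, -1.8]
gripper_width: 0.0288
grasp_force: 60.2
```

```bash
python3 look.py .593 .0075 .2804 88.3
```

```text
top
[577.3, -215.1, 0.1, 36.8, 88.8, 37.4, 414.1, 239.7]
[569.2, -306.2, -0.5, 29.5, 91.3, 32.1, 445.6, 245.0]
[376.9, 309.5, -3.5, 42.2, 90.0, 38.0, 221.7, 306.2]
scene
[567.9, -309.5, -0.3, 28.2, 93.9, 36.1, 203.2, 204.8]
[575.1, -218.1, -0.6, 35.4, 94.3, 41.8, 226.3, 220.6]
[492.8, -33.2, -1.5, 37.6, 32.3, 22.1, 307.2, 229.3]
[384.2, 306.8, -2.9, 40.7, 109.6, 38.0, 460.1, 265.6]
[699.1, 203.2, 10.0, 29.0, 94.8, 30.6, 342.2, 342.4]
22.6 0.028718782395906618
p [0.5653 0.2106 0.2793] yaw -179.0 d [0.0924, -0.6769, 0.0036] r [0.001, -0.0, -1.545]
slot row [np.float64(229.0), np.float64(231.0), np.float64(229.0), np.float64(230.0), np.float64(229.0), np.float64(228.0), np.float64(228.0), np.float64(227.0), np.float64(226.0), np.float64(227.0), np.float64(228.0), np.float64(228.0), np.float64(230.0), np.float64(231.0)]
```

Call:
arm_command(deltas=[{"offset": [0.0077,-0.0565,0],"rot": [0,0,-0.129]},{"offset": [0.0077,-0.0565,0],"rot": [0,0,-0.129]},{"offset": [0.0077,-0.0565,0],"rot": [0,0,-0.129]},{"offset": [0.0077,-0.0565,0],"rot": [0,0,-0.129]},{"offset": [0.0077,-0.0565,0],"rot": [0,0,-0.129]},{"offset": [0.0077,-0.0565,0],"rot": [0,0,-0.129]},{"offset": [0.0077,-0.0565,0],"rot": [0,0,-0.129]},{"offset": [0.0077,-0.0565,0],"rot": [0,0,-0.129]},{"offset": [0.0077,-0.0565,0],"rot": [0,0,-0.129]},{"offset": [0.0077,-0.0565,0],"rot": [0,0,-0.129]},{"offset": [0.0077,-0.0565,0],"rot": [0,0,-0.129]},{"offset": [0.0077,-0.0555,0],"rot": [0,0,-0.126]},{"offset": [0,0,0],"rot": [0,0,0]},{"offset": [0,0,-0.1],"rot": [0,0,0]},{"offset": [0,0,-0.12],"rot": [0,0,0]},{"offset": [0,0,-0.07],"rot": [0,0,0]},{"offset": [0,0,0],"rot": [0,0,0]},{"offset": [0,0,-0.025],"rot": [0,0,0]},{"offset": [0,0,-0.02],"rot": [0,0,0]},{"offset": [0,0,0],"rot": [0,0,0]}])

```text
clock: 24.65
eef_pos: [0.5932, 0.0079, 0.179]
tool_rot: [-2.253, -2.189, 0.0]
ft_force: [-0.2, 0.1, -2.5]
gripper_width: 0.0288
grasp_force: 60.0
```

Run:
```python
from bench import ctrl
from h import *
s=ctrl.state(); print(s["clock"],s["gripper_width"],s["ft_force"]); go(s,(.593,.0075,.178),88.3)
```

```text
24.65 0.028762611009581367 [-0.23736271  0.07121307 -2.50362042]
p [0.5932 0.0079 0.179 ] yaw 88.4 d [-0.0007, -0.0013, -0.0034] r [-0.0, -0.0, -0.001]
```

Call:
arm_command(deltas=[{"offset": [0,0,0],"rot": [0,0,0]},{"offset": [0,0,0],"rot": [0,0,0]},{"offset": [0,0,0],"rot": [0,0,0]},{"offset": [0,0,0],"rot": [0,0,0]},{"offset": [0,0,0.12],"rot": [0,0,0]},{"offset": [0,0,0.12],"rot": [0,0,0]},{"offset": [0,0,0.1],"rot": [0,0,0]},{"offset": [0,0,0],"rot": [0,0,0]}], jaw=0.5)

```text
clock: 25.45
eef_pos: [0.5952, 0.0083, 0.2857]
tool_rot: [2.25, 2.185, 0.009]
ft_force: [0.2, 0.7, 0.0]
gripper_width: 0.0428
grasp_force: 0.0
```

```bash
python3 look.py .6985 .205 .01 190.3; cp pics/last.png pics/w7.png
```

```text
top
[698.9, 206.5, 10.4, 30.3, 89.3, 29.7, 265.4, 194.8]
[577.3, -214.9, -0.4, 36.8, 90.2, 37.9, 414.5, 238.7]
[569.4, -306.1, -1.9, 29.5, 90.8, 32.3, 445.6, 245.0]
[377.2, 309.4, -3.5, 42.3, 89.8, 37.3, 221.6, 306.2]
scene
[568.0, -308.6, -1.8, 28.1, 94.3, 34.7, 203.0, 205.0]
[575.8, -217.3, -2.2, 35.4, 93.1, 40.8, 226.3, 220.6]
[377.2, 306.5, -4.3, 40.7, 92.2, 38.5, 460.3, 265.5]
[698.8, 203.3, 10.1, 29.0, 92.7, 31.0, 342.3, 342.3]
25.55 0.04300155803091457
p [0.5934 0.0078 0.2816] yaw 88.3 d [0.3503, 0.6575, -0.9054] r [-0.001, 0.001, 1.7]
slot row [np.float64(170.0), np.float64(170.0), np.float64(94.0), np.float64(88.0), np.float64(88.0), np.float64(88.0), np.float64(88.0), np.float64(87.0), np.float64(88.0), np.float64(90.0), np.float64(90.0), np.float64(105.0), np.float64(233.0), np.float64(231.0)]
```

Call:
arm_command(deltas=[{"offset": [0.032,0.06,0],"rot": [0,0,-0.124]},{"offset": [0.032,0.06,0],"rot": [0,0,-0.124]},{"offset": [0.032,0.06,0],"rot": [0,0,-0.124]},{"offset": [0.032,0.06,0],"rot": [0,0,-0.124]},{"offset": [0.032,0.06,0],"rot": [0,0,-0.124]},{"offset": [0.032,0.06,0],"rot": [0,0,-0.124]},{"offset": [0.032,0.06,0],"rot": [0,0,-0.124]},{"offset": [0.032,0.06,0],"rot": [0,0,-0.124]},{"offset": [0.032,0.06,-0.1],"rot": [0,0,-0.124]},{"offset": [0.032,0.06,-0.1],"rot": [0,0,-0.124]},{"offset": [0.03,0.057,-0.1],"rot": [0,0,-0.122]},{"offset": [0,0,-0.14],"rot": [0,0,0]},{"offset": [0,0,-0.14],"rot": [0,0,0]},{"offset": [0,0,-0.14],"rot": [0,0,0]},{"offset": [0,0,-0.12],"rot": [0,0,0]},{"offset": [0,0,-0.065],"rot": [0,0,0]},{"offset": [0,0,0],"rot": [0,0,0]},{"offset": [0,0,0],"rot": [0,0,0]}], jaw=0)

```text
clock: 27.4
eef_pos: [0.6978, 0.2047, 0.0089]
tool_rot: [3.136, 0.181, -0.002]
ft_force: [-0.3, 0.2, 0.8]
gripper_width: 0.0855
grasp_force: 0.0
```

Call:
arm_command(deltas=[{"offset": [0,0,0],"rot": [0,0,0]},{"offset": [0,0,0],"rot": [0,0,0]},{"offset": [0,0,0],"rot": [0,0,0]},{"offset": [0,0,0],"rot": [0,0,0]},{"offset": [0,0,0],"rot": [0,0,0]},{"offset": [0,0,0],"rot": [0,0,0]},{"offset": [0,0,0],"rot": [0,0,0]},{"offset": [0,0,0],"rot": [0,0,0]},{"offset": [0,0,0.12],"rot": [0,0,0]},{"offset": [0,0,0.14],"rot": [0,0,0]},{"offset": [0,0,0.14],"rot": [0,0,0]},{"offset": [0,0,0.14],"rot": [0,0,0]},{"offset": [0,0,0.14],"rot": [0,0,0]},{"offset": [0,0,0.14],"rot": [0,0,0]},{"offset": [0,0,0.08],"rot": [0,0,0]},{"offset": [0,0,0],"rot": [0,0,0]}], jaw=1, newtons=60)

```text
clock: 29.0
eef_pos: [0.6996, 0.2053, 0.2842]
tool_rot: [-3.134, -0.181, -0.011]
ft_force: [0.8, 0.1, -1.6]
gripper_width: 0.0289
grasp_force: 59.2
```

```bash
python3 look.py .593 .0075 .2804 88.3
```

```text
top
[578.3, -214.8, 0.3, 36.5, 87.9, 37.7, 413.8, 239.1]
[570.5, -306.6, -0.6, 29.5, 87.0, 31.1, 445.8, 243.4]
[377.4, 310.0, -3.5, 42.1, 90.2, 36.4, 221.4, 306.3]
scene
[568.3, -309.5, -2.1, 28.3, 91.5, 36.1, 202.2, 205.1]
[575.7, -218.4, -1.3, 35.3, 92.7, 41.0, 226.2, 220.7]
[376.5, 307.0, -3.6, 40.6, 93.5, 37.9, 460.3, 265.5]
29.1 0.028476541361584153
p [0.6979 0.2048 0.2791] yaw 6.6 d [-0.3495, -0.6578, 0.0044] r [0.0, -0.0, 1.361]
slot row [np.float64(242.0), np.float64(242.0), np.float64(242.0), np.float64(242.0), np.float64(241.0), np.float64(241.0), np.float64(241.0), np.float64(242.0), np.float64(242.0), np.float64(242.0), np.float64(242.0), np.float64(242.0), np.float64(243.0), np.float64(243.0)]
```

Call:
arm_command(deltas=[{"offset": [-0.0318,-0.0598,0],"rot": [0,0,0.124]},{"offset": [-0.0318,-0.0598,0],"rot": [0,0,0.124]},{"offset": [-0.0318,-0.0598,0],"rot": [0,0,0.124]},{"offset": [-0.0318,-0.0598,0],"rot": [0,0,0.124]},{"offset": [-0.0318,-0.0598,0],"rot": [0,0,0.124]},{"offset": [-0.0318,-0.0598,0],"rot": [0,0,0.124]},{"offset": [-0.0318,-0.0598,0],"rot": [0,0,0.124]},{"offset": [-0.0318,-0.0598,0],"rot": [0,0,0.124]},{"offset": [-0.0318,-0.0598,0],"rot": [0,0,0.124]},{"offset": [-0.0318,-0.0598,0],"rot": [0,0,0.124]},{"offset": [-0.0315,-0.0598,0],"rot": [0,0,0.121]},{"offset": [0,0,0],"rot": [0,0,0]},{"offset": [0,0,-0.1],"rot": [0,0,0]},{"offset": [0,0,-0.1],"rot": [0,0,0]},{"offset": [0,0,0],"rot": [0,0,0]}])

```text
clock: 30.65
eef_pos: [0.5905, 0.0076, 0.2148]
tool_rot: [-2.251, -2.183, 0.01]
ft_force: [0.1, 0.3, -1.8]
gripper_width: 0.0286
grasp_force: 59.1
```

Run:
```python
from bench import ctrl
from h import *
s=ctrl.state(); print(s["clock"],s["gripper_width"],s["ft_force"]); go(s,(.593,.0075,.178),88.3)
c=ctrl.camera("wrist"); np.savez("w8.npz",**c)
g=c["img"].mean(2).round().astype(int)
print(g[215,260:375:3]); print(g[190:235,315][::2])
```

```text
30.65 0.028579224729672146 [ 0.06418188  0.26222111 -1.76827237]
p [0.5905 0.0076 0.2148] yaw 88.2 d [0.0085, -0.0004, -0.1226] r [0.0, -0.009, 0.001]
[241 241 240 241 184 192 196 197 196 196 198 197 167 130 116 113 109 112
 116 127 156 177 195 196 194 194 196 196 196 198 154 226 222 222 223 223
 228 226 226]
[ 90  91  92  91  91  93  93  92 100  98  74  72  78 167 197 203 233 232
 225 222 223 223 223]
```

Run:
```python
from h import *
a=[dict(np.load(f))["img"][140:400,200:430] for f in("w4.npz","w8.npz")]
cv2.imwrite("pics/cmp.png",cv2.resize(np.hstack(a),None,fx=1.7,fy=1.7)[:,:,::-1])
```

```text
(no output)
```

View pics/cmp.png

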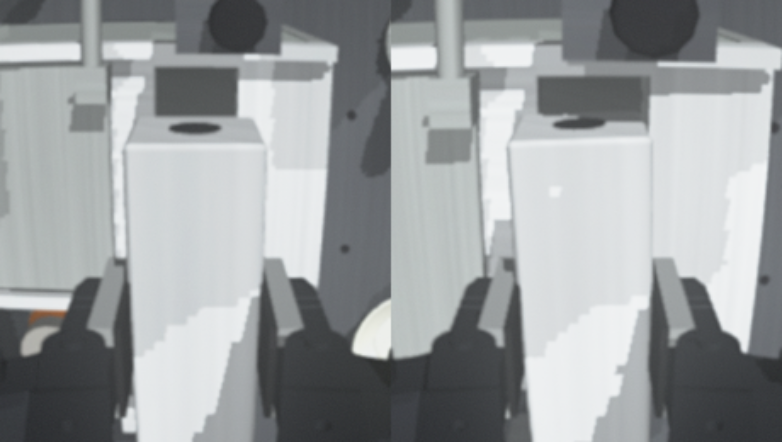

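The bar is turned about 1.3° in the grip: its end has shifted about 3 px left compared with the first drop. I correct the yaw for that.

Call:
arm_command(deltas=[{"offset": [0,0,-0.05],"rot": [0,0,-0.021]},{"offset": [0,0,-0.03],"rot": [0,0,0]},{"offset": [0,0,0],"rot": [0,0,0]},{"offset": [0,0,0],"rot": [0,0,0]}])

```text
clock: 31.1
eef_pos: [0.5937, 0.0078, 0.1963]
tool_rot: [2.278, 2.163, 0.001]
ft_force: [0.2, -0.2, -2.2]
gripper_width: 0.0289
grasp_force: 59.3
```

Run:
```python
from bench import ctrl
from h import *
s=ctrl.state(); print(s["clock"],s["gripper_width"],s["ft_force"]); go(s,(.593,.0075,.178),87)
```

```text
31.1 0.0289253605638542 [ 0.19271441 -0.15020747 -2.19209953]
p [0.5937 0.0078 0.1963] yaw 87.0 d [-0.0022, -0.0009, -0.0609] r [-0.0, 0.0, -0.001]
```

Call:
arm_command(deltas=[{"offset": [-0.002,0,-0.03],"rot": [0,0,0]},{"offset": [0,0,-0.026],"rot": [0,0,0]},{"offset": [0,0,0],"rot": [0,0,0]},{"offset": [0,0,0],"rot": [0,0,0]}])

```text
clock: 31.5
eef_pos: [0.5926, 0.0075, 0.1785]
tool_rot: [-2.278, -2.162, 0.001]
ft_force: [-0.1, -0.4, -2.3]
gripper_width: 0.0289
grasp_force: 59.3
```

Call:
arm_command(deltas=[{"offset": [0,0,0],"rot": [0,0,0]},{"offset": [0,0,0],"rot": [0,0,0]},{"offset": [0,0,0],"rot": [0,0,0]},{"offset": [0,0,0],"rot": [0,0,0]},{"offset": [0,0,0.12],"rot": [0,0,0]},{"offset": [0,0,0.12],"rot": [0,0,0]},{"offset": [0,0,0.1],"rot": [0,0,0]},{"offset": [0,0,0],"rot": [0,0,0]}], jaw=0.5)

```text
clock: 32.3
eef_pos: [0.5948, 0.0081, 0.2853]
tool_rot: [2.275, 2.159, 0.009]
ft_force: [0.2, 0.9, -0.4]
gripper_width: 0.0427
grasp_force: 0.0
```

```bash
python3 look.py .569 -.3075 .01 -1; cp pics/last.png pics/w9.png
```

```text
top
[576.9, -214.7, -0.5, 36.8, 88.7, 38.0, 414.4, 238.9]
[569.6, -306.3, -1.2, 29.4, 89.7, 31.6, 445.6, 245.0]
[377.0, 309.5, -3.3, 42.7, 89.4, 37.8, 221.6, 306.2]
scene
[567.4, -309.8, -3.3, 28.1, 92.6, 35.5, 203.1, 204.9]
[575.3, -218.9, 0.4, 35.5, 93.9, 39.9, 226.3, 220.5]
[385.7, 306.4, -1.4, 40.4, 112.5, 40.2, 460.2, 265.6]
32.4 0.04281150537828571
p [0.5929 0.0075 0.2813] yaw 87.0 d [-0.0798, -1.0501, -0.9043] r [0.001, 0.001, -1.467]
slot row [np.float64(171.0), np.float64(171.0), np.float64(131.0), np.float64(132.0), np.float64(130.0), np.float64(134.0), np.float64(95.0), np.float64(90.0), np.float64(88.0), np.float64(90.0), np.float64(89.0), np.float64(91.0), np.float64(235.0), np.float64(232.0)]
```

View pics/w9.png

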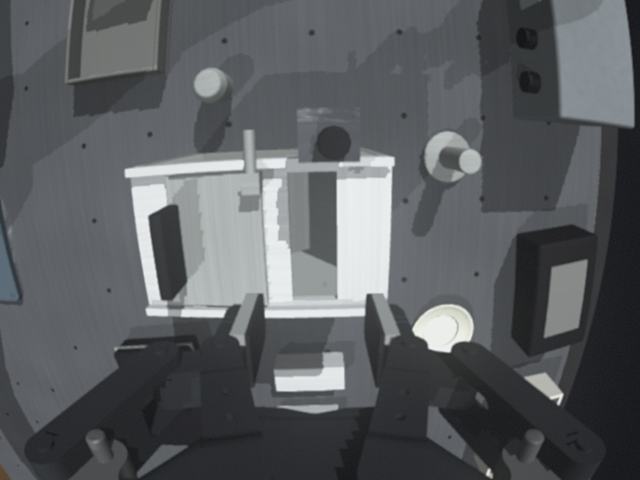

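The slot is open, with a grey edge at columns 289–308. That is probably a bar lying inside, so I check its height with the top camera.

Run:
```python
from bench import ctrl
from h import *
c=ctrl.camera("scene")
T=dict(np.load("top0.npz"))
W=world(ctrl.camera("top")); np.set_printoptions(linewidth=200)
W0=world(T)
print((W0[214:230:2,316:356:4,2]*1000).round()); print((W[214:230:2,316:356:4,2]*1000).round())
w=ctrl.camera("wrist"); r=w["depth"][200:300:15,285:345:6]; print((r*1000).round())
a=cv2.resize(c["img"][170:300,240:370],None,fx=4.5,fy=4.5,interpolation=cv2.INTER_CUBIC); cv2.imwrite("pics/s2.png",a[:,:,::-1])
```

```text
[[169. 101.  98. 102. 164. 161. 172. 164. 167. 166.]
 [ 93.  94.  98.  98.  96.  99. 102. 100. 102. 106.]
 [ 88.  90.  90.  95.  98.  93. 100.  95.  93.  98.]
 [ 91.  82.  88.  85.  91.  85.  90.  89.  88.  94.]
 [ 75.  81.  81.  82.  81.  85.  81.  91.  77.  85.]
 [ 71.  75.  74.  70.  74.  72.  76.  80.  76.  79.]
 [165. 167. 171. 174.  72.  71.  71.  77.  68.  77.]
 [169. 172. 171. 171. 166. 173. 169. 175. 175. 173.]]
[[171.  99. 108. 102. 342. 702. 718. 730. 734. 743.]
 [ 95.  98. 102. 104. 334. 702. 718. 730. 734. 744.]
 [ 90.  93.  94.  90. 328. 702. 719. 729. 733. 740.]
 [ 89.  87.  76.  90. 371. 698. 718. 730. 734. 743.]
 [ 78.  85.  82.  82. 384. 381. 719. 731. 738. 744.]
 [ 69.  70.  66.  72. 382. 382. 716. 726. 737. 745.]
 [172. 166. 172. 170. 378. 380. 716. 731. 738. 746.]
 [174. 175. 170. 170. 173. 170. 715. 729. 737. 744.]]
[[255. 360. 364. 367. 372. 368. 360. 351. 344. 254.]
 [257. 364. 367. 373. 376. 372. 365. 355. 349. 261.]
 [260. 367. 372. 375. 383. 377. 370. 360. 353. 263.]
 [264. 267. 376. 381. 386. 381. 374. 366. 357. 267.]
 [267. 267. 377. 378. 376. 375. 375. 369. 362. 271.]
 [270. 270. 339. 339. 338. 338. 337. 336. 336. 276.]
 [274. 274. 305. 304. 304. 304. 304. 303. 304. 274.]]
```

View pics/s2.png

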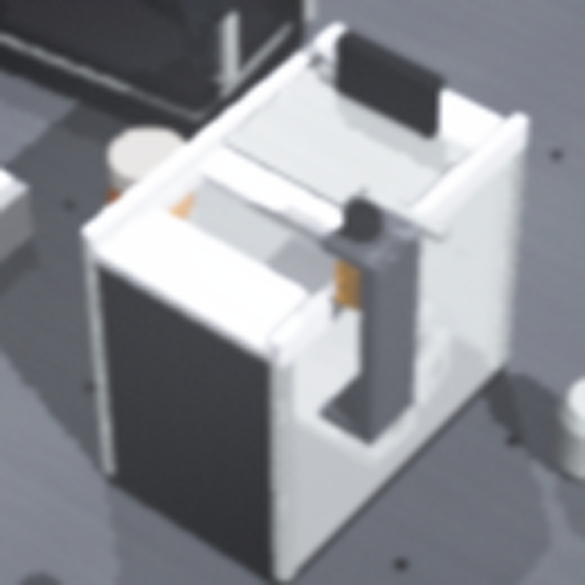

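Nothing is in the slot; the depth there runs to the ramp about 90 mm below. Next is the thin bar at (569,-307).

Call:
arm_command(deltas=[{"offset": [-0.007,-0.088,0],"rot": [0,0,-0.122]},{"offset": [-0.007,-0.088,0],"rot": [0,0,-0.122]},{"offset": [-0.007,-0.088,0],"rot": [0,0,-0.122]},{"offset": [-0.007,-0.088,0],"rot": [0,0,-0.122]},{"offset": [-0.007,-0.088,0],"rot": [0,0,-0.122]},{"offset": [-0.007,-0.088,0],"rot": [0,0,-0.122]},{"offset": [-0.007,-0.088,0],"rot": [0,0,-0.122]},{"offset": [-0.007,-0.088,0],"rot": [0,0,-0.122]},{"offset": [-0.007,-0.088,-0.1],"rot": [0,0,-0.122]},{"offset": [-0.007,-0.088,-0.1],"rot": [0,0,-0.122]},{"offset": [-0.007,-0.088,-0.1],"rot": [0,0,-0.122]},{"offset": [-0.003,-0.082,-0.1],"rot": [0,0,-0.122]},{"offset": [0,0,-0.14],"rot": [0,0,0]},{"offset": [0,0,-0.14],"rot": [0,0,0]},{"offset": [0,0,-0.14],"rot": [0,0,0]},{"offset": [0,0,-0.084],"rot": [0,0,0]},{"offset": [0,0,0],"rot": [0,0,0]},{"offset": [0,0,0],"rot": [0,0,0]}], jaw=0)

```text
clock: 34.4
eef_pos: [0.5686, -0.3074, 0.0094]
tool_rot: [-3.141, 0.023, 0.002]
ft_force: [1.0, 0.7, 0.3]
gripper_width: 0.0852
grasp_force: 0.0
```

Call:
arm_command(deltas=[{"offset": [0,0,0],"rot": [0,0,0]},{"offset": [0,0,0],"rot": [0,0,0]},{"offset": [0,0,0],"rot": [0,0,0]},{"offset": [0,0,0],"rot": [0,0,0]},{"offset": [0,0,0],"rot": [0,0,0]},{"offset": [0,0,0],"rot": [0,0,0]},{"offset": [0,0,0],"rot": [0,0,0]},{"offset": [0,0,0],"rot": [0,0,0]},{"offset": [0,0,0.12],"rot": [0,0,0]},{"offset": [0,0,0.14],"rot": [0,0,0]},{"offset": [0,0,0.14],"rot": [0,0,0]},{"offset": [0,0,0.14],"rot": [0,0,0]},{"offset": [0,0,0.14],"rot": [0,0,0]},{"offset": [0,0,0.14],"rot": [0,0,0]},{"offset": [0,0,0.08],"rot": [0,0,0]},{"offset": [0,0,0],"rot": [0,0,0]}], jaw=1, newtons=60)

```text
clock: 36.0
eef_pos: [0.57, -0.3082, 0.2839]
tool_rot: [3.139, -0.023, 0.01]
ft_force: [1.0, 0.2, -2.9]
gripper_width: 0.0289
grasp_force: 60.2
```

```bash
python3 look.py .593 .0075 .2804 88.3
```

```text
top
[577.5, -215.0, -0.4, 36.7, 89.8, 37.8, 414.2, 239.9]
[377.0, 309.5, -3.4, 42.0, 89.8, 37.7, 221.6, 306.2]
scene
[575.6, -218.0, 0.7, 35.3, 92.8, 40.5, 226.3, 220.5]
[383.9, 306.1, -2.6, 40.5, 113.6, 39.2, 460.2, 265.6]
36.1 0.028640607469343864
p [ 0.5685 -0.3072  0.2794] yaw -0.8 d [0.0818, 1.0492, 0.0033] r [-0.0, -0.0, 1.485]
slot row [np.float64(233.0), np.float64(232.0), np.float64(231.0), np.float64(232.0), np.float64(231.0), np.float64(230.0), np.float64(229.0), np.float64(229.0), np.float64(232.0), np.float64(231.0), np.float64(231.0), np.float64(230.0), np.float64(232.0), np.float64(234.0)]
```

Call:
arm_command(deltas=[{"offset": [0.0068,0.0875,0],"rot": [0,0,0.124]},{"offset": [0.0068,0.0875,0],"rot": [0,0,0.124]},{"offset": [0.0068,0.0875,0],"rot": [0,0,0.124]},{"offset": [0.0068,0.0875,0],"rot": [0,0,0.124]},{"offset": [0.0068,0.0875,0],"rot": [0,0,0.124]},{"offset": [0.0068,0.0875,0],"rot": [0,0,0.124]},{"offset": [0.0068,0.0875,0],"rot": [0,0,0.124]},{"offset": [0.0068,0.0875,0],"rot": [0,0,0.124]},{"offset": [0.0068,0.0875,0],"rot": [0,0,0.124]},{"offset": [0.0068,0.0875,0],"rot": [0,0,0.124]},{"offset": [0.0068,0.0875,0],"rot": [0,0,0.124]},{"offset": [0.0068,0.0867,0],"rot": [0,0,0.121]},{"offset": [0,0,0],"rot": [0,0,0]},{"offset": [0,0,-0.1],"rot": [0,0,0]},{"offset": [0,0,-0.12],"rot": [0,0,0]},{"offset": [0,0,-0.06],"rot": [0,0,0]},{"offset": [0,0,0],"rot": [0,0,0]},{"offset": [0,0,0],"rot": [0,0,0]}])

```text
clock: 37.95
eef_pos: [0.5929, 0.0071, 0.1951]
tool_rot: [-2.254, -2.186, 0.002]
ft_force: [0.7, -0.0, -1.4]
gripper_width: 0.0289
grasp_force: 60.0
```

Run:
```python
from bench import ctrl
from h import *
s=ctrl.state(); print(s["clock"],s["gripper_width"],s["ft_force"]); go(s,(.593,.0075,.178),88.3)
```

```text
37.95 0.02894190302930486 [ 0.70651247 -0.04104244 -1.35781058]
p [0.5929 0.0071 0.1951] yaw 88.2 d [0.0003, 0.0014, -0.0569] r [-0.0, -0.002, 0.001]
```

Call:
arm_command(deltas=[{"offset": [0,0.001,-0.03],"rot": [0,0,0]},{"offset": [0,0,-0.026],"rot": [0,0,0]},{"offset": [0,0,0],"rot": [0,0,0]},{"offset": [0,0,0],"rot": [0,0,0]}])

```text
clock: 38.35
eef_pos: [0.5932, 0.0076, 0.1788]
tool_rot: [-2.255, -2.188, 0.0]
ft_force: [-0.0, 0.5, -1.9]
gripper_width: 0.0287
grasp_force: 60.0
```

Call:
arm_command(deltas=[{"offset": [0,0,0],"rot": [0,0,0]},{"offset": [0,0,0],"rot": [0,0,0]},{"offset": [0,0,0],"rot": [0,0,0]},{"offset": [0,0,0],"rot": [0,0,0]},{"offset": [0,0,0.12],"rot": [0,0,0]},{"offset": [0,0,0.12],"rot": [0,0,0]},{"offset": [0,0,0.1],"rot": [0,0,0]},{"offset": [0,0,0],"rot": [0,0,0]}], jaw=0.5)

```text
clock: 39.15
eef_pos: [0.5952, 0.0081, 0.2853]
tool_rot: [2.251, 2.184, 0.009]
ft_force: [0.8, -0.3, -0.7]
gripper_width: 0.0428
grasp_force: 0.0
```

```bash
python3 look.py .5765 -.216 .012 0;  python3 - <<'E'
from h import *
w=dict(np.load("last.npz")); print((w["depth"][200:300:15,285:345:6]*1000).round())
E
```

```text
top
[577.4, -215.1, 0.4, 36.6, 89.5, 38.0, 414.5, 238.8]
[377.2, 309.5, -3.6, 42.3, 89.9, 37.6, 221.6, 306.1]
scene
[577.3, -218.0, -0.7, 35.7, 94.4, 39.4, 226.2, 220.6]
[385.0, 306.2, -1.3, 40.6, 111.1, 40.0, 460.1, 265.7]
39.25 0.042654318071753516
p [0.5934 0.0076 0.2813] yaw 88.3 d [-0.0565, -0.7453, -0.8977] r [0.001, 0.001, -1.471]
slot row [np.float64(173.0), np.float64(172.0), np.float64(108.0), np.float64(108.0), np.float64(121.0), np.float64(133.0), np.float64(132.0), np.float64(132.0), np.float64(133.0), np.float64(125.0), np.float64(93.0), np.float64(104.0), np.float64(233.0), np.float64(232.0)]
[[257. 345. 338. 334. 338. 341. 347. 350. 343. 256.]
 [260. 351. 341. 337. 344. 347. 351. 355. 348. 261.]
 [262. 354. 346. 342. 347. 351. 355. 359. 351. 262.]
 [266. 360. 350. 347. 351. 356. 359. 362. 355. 265.]
 [268. 378. 356. 351. 356. 361. 377. 367. 357. 268.]
 [272. 338. 340. 340. 338. 339. 337. 338. 339. 272.]
 [275. 304.   0. 304. 305. 304. 305. 305. 306. 276.]]
```

Call:
arm_command(deltas=[{"offset": [-0.0047,-0.062,0],"rot": [0,0,-0.123]},{"offset": [-0.0047,-0.062,0],"rot": [0,0,-0.123]},{"offset": [-0.0047,-0.062,0],"rot": [0,0,-0.123]},{"offset": [-0.0047,-0.062,0],"rot": [0,0,-0.123]},{"offset": [-0.0047,-0.062,0],"rot": [0,0,-0.123]},{"offset": [-0.0047,-0.062,0],"rot": [0,0,-0.123]},{"offset": [-0.0047,-0.062,0],"rot": [0,0,-0.123]},{"offset": [-0.0047,-0.062,0],"rot": [0,0,-0.123]},{"offset": [-0.0047,-0.062,0],"rot": [0,0,-0.123]},{"offset": [-0.0047,-0.062,-0.1],"rot": [0,0,-0.123]},{"offset": [-0.0047,-0.062,-0.1],"rot": [0,0,-0.123]},{"offset": [-0.0047,-0.063,-0.1],"rot": [0,0,-0.118]},{"offset": [0,0,-0.14],"rot": [0,0,0]},{"offset": [0,0,-0.14],"rot": [0,0,0]},{"offset": [0,0,-0.14],"rot": [0,0,0]},{"offset": [0,0,-0.11],"rot": [0,0,0]},{"offset": [0,0,-0.067],"rot": [0,0,0]},{"offset": [0,0,0],"rot": [0,0,0]},{"offset": [0,0,0],"rot": [0,0,0]}], jaw=0)

```text
clock: 41.2
eef_pos: [0.5757, -0.2158, 0.0112]
tool_rot: [-3.141, -0.0, 0.003]
ft_force: [0.5, -0.5, 0.6]
gripper_width: 0.0854
grasp_force: 0.0
```

Call:
arm_command(deltas=[{"offset": [0,0,0],"rot": [0,0,0]},{"offset": [0,0,0],"rot": [0,0,0]},{"offset": [0,0,0],"rot": [0,0,0]},{"offset": [0,0,0],"rot": [0,0,0]},{"offset": [0,0,0],"rot": [0,0,0]},{"offset": [0,0,0],"rot": [0,0,0]},{"offset": [0,0,0],"rot": [0,0,0]},{"offset": [0,0,0],"rot": [0,0,0]},{"offset": [0,0,0.12],"rot": [0,0,0]},{"offset": [0,0,0.14],"rot": [0,0,0]},{"offset": [0,0,0.14],"rot": [0,0,0]},{"offset": [0,0,0.14],"rot": [0,0,0]},{"offset": [0,0,0.14],"rot": [0,0,0]},{"offset": [0,0,0.14],"rot": [0,0,0]},{"offset": [0,0,0.08],"rot": [0,0,0]},{"offset": [0,0,0],"rot": [0,0,0]}], jaw=1, newtons=60)

```text
clock: 42.8
eef_pos: [0.5776, -0.2164, 0.2857]
tool_rot: [3.14, -0.0, 0.01]
ft_force: [0.2, -0.5, -3.7]
gripper_width: 0.0356
grasp_force: 61.7
```

```bash
python3 look.py .378 .242 .26 -3.5
```

```text
top
[377.0, 309.7, -3.7, 42.3, 89.9, 37.6, 221.6, 306.2]
scene
[384.8, 306.1, -2.8, 40.4, 110.6, 38.4, 460.0, 265.7]
42.9 0.03601773748039273
p [ 0.5758 -0.2157  0.2811] yaw 0.0 d [-0.6594, 1.5257, -0.0704] r [-0.0, -0.0, -0.059]
slot row [np.float64(231.0), np.float64(231.0), np.float64(230.0), np.float64(229.0), np.float64(230.0), np.float64(231.0), np.float64(230.0), np.float64(228.0), np.float64(228.0), np.float64(230.0), np.float64(230.0), np.float64(228.0), np.float64(227.0), np.float64(227.0)]
```

Call:
arm_command(deltas=[{"offset": [-0.047,0.109,0],"rot": [0,0,0]},{"offset": [-0.047,0.109,0],"rot": [0,0,0]},{"offset": [-0.047,0.109,0],"rot": [0,0,0]},{"offset": [-0.047,0.109,0],"rot": [0,0,0]},{"offset": [-0.047,0.109,0],"rot": [0,0,-0.012]},{"offset": [-0.047,0.109,0],"rot": [0,0,-0.012]},{"offset": [-0.047,0.109,0],"rot": [0,0,-0.012]},{"offset": [-0.047,0.109,0],"rot": [0,0,-0.012]},{"offset": [-0.047,0.109,0],"rot": [0,0,-0.011]},{"offset": [-0.047,0.109,0],"rot": [0,0,0]},{"offset": [-0.047,0.109,0],"rot": [0,0,0]},{"offset": [-0.047,0.109,-0.06],"rot": [0,0,0]},{"offset": [-0.047,0.109,-0.08],"rot": [0,0,0]},{"offset": [-0.048,0.109,-0.08],"rot": [0,0,0]},{"offset": [0,0,-0.13],"rot": [0,0,0]},{"offset": [0,0,-0.13],"rot": [0,0,0]},{"offset": [0,0,0],"rot": [0,0,0]},{"offset": [0,0,0],"rot": [0,0,0]}])

```text
clock: 44.75
eef_pos: [0.3779, 0.2412, 0.1372]
tool_rot: [3.138, -0.097, -0.004]
ft_force: [1.0, 0.6, -3.4]
gripper_width: 0.0364
grasp_force: 61.8
```

```bash
python3 look.py .378 .242 .02 -3.5; cp pics/last.png pics/w10.png
```

```text
top
scene
[377.0, 306.6, -3.0, 40.7, 93.9, 38.4, 460.2, 265.7]
44.85 0.035945864171366894
p [0.3793 0.2421 0.1389] yaw -3.6 d [-0.0044, -0.0004, -0.3963] r [-0.001, 0.001, 0.001]
slot row [np.float64(235.0), np.float64(236.0), np.float64(234.0), np.float64(234.0), np.float64(235.0), np.float64(236.0), np.float64(234.0), np.float64(233.0), np.float64(233.0), np.float64(234.0), np.float64(235.0), np.float64(234.0), np.float64(231.0), np.float64(231.0)]
```

View pics/w10.png

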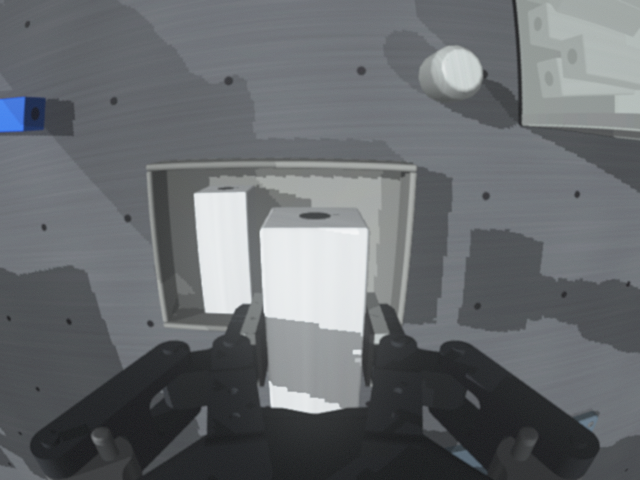

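The second reject is held at (315,310) over the tray, clear of the first at (222,250). The dropped bars can be seen inside the hopper at top right. Lowering.

Call:
arm_command(deltas=[{"offset": [-0.004,0,-0.13],"rot": [0,0,0]},{"offset": [0,0,-0.13],"rot": [0,0,0]},{"offset": [0,0,-0.08],"rot": [0,0,0]},{"offset": [0,0,-0.035],"rot": [0,0,0]},{"offset": [0,0,-0.018],"rot": [0,0,0]},{"offset": [0,0,0],"rot": [0,0,0]}])

```text
clock: 45.5
eef_pos: [0.3781, 0.2423, 0.0204]
tool_rot: [-3.139, 0.097, -0.002]
ft_force: [0.1, -0.7, -3.4]
gripper_width: 0.036
grasp_force: 61.8
```

Call:
arm_command(deltas=[{"offset": [0,0,0],"rot": [0,0,0]},{"offset": [0,0,0],"rot": [0,0,0]},{"offset": [0,0,0],"rot": [0,0,0]},{"offset": [0,0,0.06],"rot": [0,0,0]},{"offset": [0,0,0.12],"rot": [0,0,0]},{"offset": [0,0,0.14],"rot": [0,0,0]},{"offset": [0,0,0.14],"rot": [0,0,0]},{"offset": [0,0,0.14],"rot": [0,0,0]},{"offset": [0,0,0.14],"rot": [0,0,0]},{"offset": [0,0,0.14],"rot": [0,0,0]},{"offset": [0,0,0],"rot": [0,0,0]},{"offset": [0,0,0],"rot": [0,0,0]}], jaw=0.43)

```text
clock: 46.7
eef_pos: [0.3776, 0.2419, 0.2849]
tool_rot: [-3.139, 0.097, -0.004]
ft_force: [0.1, -0.3, -0.5]
gripper_width: 0.0489
grasp_force: 0.0
```

```bash
python3 look.py .455 .0125 .28 88.4
python3 - <<'E'
from bench import ctrl
from h import *
T=ctrl.camera("top"); W=world(T); m=(W[...,2]>.195)&(W[...,2]<.218)&(abs(W[...,1]-.01)<.05)&(W[...,0]>.46)&(W[...,0]<.56)
p=W[m]*1000; print(m.sum(),np.median(p,0),np.percentile(p,[3,97],axis=0).round(1))
E
```

```text
top
scene
[383.4, 243.7, -0.6, 40.5, 106.2, 40.9, 434.8, 253.8]
[385.4, 306.4, -3.6, 40.6, 111.5, 37.4, 459.8, 265.8]
46.8 0.04894369160316085
p [0.3769 0.2414 0.2832] yaw -3.5 d [0.2603, -0.763, -0.0105] r [0.001, -0.0, 1.532]
slot row [np.float64(128.0), np.float64(126.0), np.float64(126.0), np.float64(159.0), np.float64(244.0), np.float64(245.0), np.float64(245.0), np.float64(244.0), np.float64(243.0), np.float64(242.0), np.float64(196.0), np.float64(122.0), np.float64(141.0), np.float64(143.0)]
115 [493.99148318  13.94086604 209.46376835] [[489.5 -11.1 198.5]
 [500.2  42.5 213.6]]
```

Call:
arm_command(deltas=[{"offset": [0.0284,-0.0955,0],"rot": [0,0,0.016]},{"offset": [0.0284,-0.0955,0],"rot": [0,0,0.016]},{"offset": [0.0284,-0.0955,0],"rot": [0,0,0]},{"offset": [0.0284,-0.0955,0],"rot": [0,0,0]},{"offset": [0.0284,-0.0955,0],"rot": [0,0,0]},{"offset": [0.0284,-0.0955,0],"rot": [0,0,0]},{"offset": [0.0284,-0.0955,0],"rot": [0,0,0]},{"offset": [0.0284,-0.0955,0],"rot": [0,0,0]},{"offset": [0,0,0],"rot": [0,0,0]},{"offset": [0,0,-0.12],"rot": [0,0,0]},{"offset": [0,0,-0.12],"rot": [0,0,0]},{"offset": [0,0,-0.09],"rot": [0,0,0]},{"offset": [0,0,0],"rot": [0,0,0]},{"offset": [0,0,0],"rot": [0,0,0]}], jaw=1)

```text
clock: 48.3
eef_pos: [0.4453, 0.0131, 0.1847]
tool_rot: [3.141, -0.043, -0.003]
ft_force: [1.0, -0.3, 0.6]
gripper_width: 0.0003
grasp_force: 0.0
```

Run:
```python
from bench import ctrl
from h import *
s=ctrl.state(); print(s["clock"],s["gripper_width"],s["ft_force"]); go(s,(.473,.012,.185),-1.6)
```

```text
48.3 0.0002808646887282359 [ 0.99092566 -0.34198216  0.62102958]
p [0.4453 0.0131 0.1847] yaw -1.6 d [0.0924, -0.0036, 0.0009] r [0.0, -0.002, -0.0]
```

Call:
arm_command(deltas=[{"offset": [0.045,-0.002,0],"rot": [0,0,0]},{"offset": [0.045,-0.002,0],"rot": [0,0,0]},{"offset": [0.02,-0.001,0],"rot": [0,0,0]},{"offset": [0.02,-0.001,0],"rot": [0,0,0]},{"offset": [0.02,-0.001,0],"rot": [0,0,0]},{"offset": [0.02,0,0],"rot": [0,0,0]},{"offset": [0.02,-0.001,0],"rot": [0,0,0]},{"offset": [0.02,0,0],"rot": [0,0,0]},{"offset": [0.02,-0.001,0],"rot": [0,0,0]},{"offset": [0.02,0,0],"rot": [0,0,0]},{"offset": [0.02,-0.001,0],"rot": [0,0,0]},{"offset": [0,0,0],"rot": [0,0,0]}])

```text
clock: 49.5
eef_pos: [0.5262, 0.0098, 0.1855]
tool_rot: [-3.141, 0.044, 0.001]
ft_force: [-3.3, -0.2, 2.1]
gripper_width: 0.0
grasp_force: 1.7
```

```bash
cat > tab.py <<'E'
from bench import ctrl
from h import *
s=ctrl.state(); print(s["clock"],np.round(s["eef_pos"],4),np.round(s["ft_force"],1))
for n in("top","scene"):
    T=ctrl.camera(n); W=world(T); m=(W[...,2]>.198)&(W[...,2]<.216)&(abs(W[...,1]-.01)<.05)&(W[...,0]>.46)&(W[...,0]<.6)&(T["img"].mean(2)<70)
    p=W[m]*1000; print(n,m.sum(),np.percentile(p,[3,50,97],axis=0).round(1).tolist())
    np.savez("tab_"+n,**T)
E
python3 tab.py
```

```text
49.5 [0.5262 0.0098 0.1855] [-3.3 -0.2  2.1]Traceback (most recent call last):
  File "tab.py", line 6, in <module>
    p=W[m]*1000; print(n,m.sum(),np.percentile(p,[3,50,97],axis=0).round(1).tolist())
                                 ~~~~~~~~~~~~~^^^^^^^^^^^^^^^^^^^^
    return _quantile_unchecked(
        a, q, axis, out, overwrite_input, method, keepdims, weights)
    return _ureduce(a,
                    func=_quantile_ureduce_func,
    ...<5 lines>...
                    overwrite_input=overwrite_input,
                    method=method)
    r = func(a, **kwargs)
    result = _quantile(arr,
                       quantiles=q,
    ...<2 lines>...
                       out=out,
                       weights=wgt)
    slices_having_nans = np.isnan(arr[-1, ...])
                                  ~~~^^^^^^^^^
IndexError: index -1 is out of bounds for axis 0 with size 0
```

Call:
arm_command(deltas=[{"offset": [0.015,0,0],"rot": [0,0,0]},{"offset": [0.015,-0.001,0],"rot": [0,0,0]},{"offset": [0.012,0,0],"rot": [0,0,0]},{"offset": [0,0,0],"rot": [0,0,0]}])

```text
clock: 49.95
eef_pos: [0.5381, 0.0094, 0.1851]
tool_rot: [3.141, -0.044, -0.003]
ft_force: [-6.7, -0.1, 3.5]
gripper_width: 0.0
grasp_force: 3.0
```

Call:
arm_command(deltas=[{"offset": [0.01,0,0],"rot": [0,0,0]},{"offset": [0.01,0,0],"rot": [0,0,0]},{"offset": [0,0,0],"rot": [0,0,0]}])

```text
clock: 50.25
eef_pos: [0.545, 0.0092, 0.1851]
tool_rot: [3.141, -0.044, -0.0]
ft_force: [-4.6, -1.7, 4.1]
gripper_width: -0.0005
grasp_force: 2.2
```

Call:
arm_command(deltas=[{"offset": [0.008,0,0],"rot": [0,0,0]},{"offset": [0.006,0,0],"rot": [0,0,0]},{"offset": [0,0,0],"rot": [0,0,0]}])

```text
clock: 50.55
eef_pos: [0.5464, 0.0092, 0.1847]
tool_rot: [3.141, -0.044, -0.009]
ft_force: [-14.9, -0.8, 10.7]
gripper_width: -0.0002
grasp_force: 7.3
```

Call:
arm_command(deltas=[{"offset": [0.006,0,0],"rot": [0,0,0]},{"offset": [0.004,0,0],"rot": [0,0,0]},{"offset": [0,0,0],"rot": [0,0,0]}])

```text
clock: 50.85
eef_pos: [0.5465, 0.0092, 0.1845]
tool_rot: [3.14, -0.044, -0.017]
ft_force: [-25.9, -0.9, 16.3]
gripper_width: 0.0001
grasp_force: 12.9
```

The gate is against its stop: the tool is held at x = 0.5465 and the force is rising. I back off and check.

Call:
arm_command(deltas=[{"offset": [-0.03,0,0],"rot": [0,0,0]},{"offset": [-0.06,0,0],"rot": [0,0,0]},{"offset": [-0.1,0,0.05],"rot": [0,0,0]},{"offset": [-0.1,0,0.1],"rot": [0,0,0]},{"offset": [-0.05,-0.1,0.1],"rot": [0,0,0]},{"offset": [0,-0.15,0.05],"rot": [0,0,0]},{"offset": [0,-0.15,0],"rot": [0,0,0]},{"offset": [0,-0.15,0],"rot": [0,0,0]},{"offset": [0,-0.15,0],"rot": [0,0,0]},{"offset": [0,0,0],"rot": [0,0,0]},{"offset": [0,0,0],"rot": [0,0,0]}])

```text
clock: 51.95
eef_pos: [0.4508, -0.2016, 0.275]
tool_rot: [3.141, -0.048, 0.002]
ft_force: [-0.2, 0.4, 0.1]
gripper_width: -0.0001
grasp_force: 0.0
```

```bash
python3 tab.py; python3 look.py
python3 - <<'E'
from h import *
T=dict(np.load("tab_top.npz")); S=dict(np.load("tab_scene.npz"))
a=cv2.resize(T["img"][170:350,190:370],(400,400),interpolation=cv2.INTER_CUBIC); b=cv2.resize(S["img"][170:300,240:370],(400,400),interpolation=cv2.INTER_CUBIC)
cv2.imwrite("pics/end.png",np.hstack([a,b])[:,:,::-1])
E
```

```text
51.95 [ 0.4508 -0.2016  0.275 ] [-0.2  0.4  0.1]
top 75 [[559.1, -14.5, 200.4], [561.8, 13.1, 209.3], [567.1, 37.5, 214.6]]
scene 55 [[564.8, -12.9, 198.2], [567.6, 4.6, 202.8], [569.6, 25.9, 209.1]]
top
[377.2, 309.7, -2.8, 42.0, 90.1, 37.5, 221.3, 306.4]
[378.2, 246.4, -3.3, 42.4, 88.7, 36.1, 244.6, 306.3]
scene
[377.4, 243.3, -4.3, 40.5, 94.1, 38.4, 435.1, 253.4]
[376.3, 306.5, -3.5, 40.4, 95.2, 38.2, 460.3, 265.4]
52.15 -7.110924935788526e-05
slot row [np.float64(67.0), np.float64(48.0), np.float64(43.0), np.float64(42.0), np.float64(44.0), np.float64(42.0), np.float64(44.0), np.float64(53.0), np.float64(54.0), np.float64(53.0), np.float64(51.0), np.float64(53.0), np.float64(54.0), np.float64(51.0)]
```

View pics/end.png

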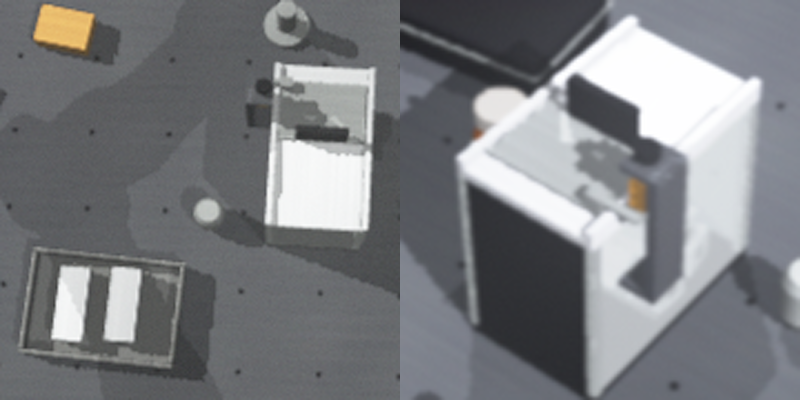

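The end view shows the gate over the slot against its stop, with the tab moved from x = 494 to 562 mm. Both thick bars lie in the tray, and no bars are left on the bench.

```bash
python3 -c "
from bench import ctrl
print(ctrl.hand_in())"
```

```text
the job is handed in; nothing more can be done
None
```

The job is handed in at about 52 s: five 30 mm bars went through the slot into the hopper, both 37 mm bars are in the reject tray, and the gate was then pushed to its stop and stayed shut. I inferred the catch click from the stop position and didn't measure it.

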